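# Put up the dessert stand

### The job

Put the dessert stand together on its black base for the buffet: first the large wooden tier, then the medium one, then the small one, and the black finial on top, each fully seated on the post below it. Set every part down gently, without dropping it or tipping it over, and leave the jar, the tin, the mug and the shakers standing where they are.

Things in the scene. Friction and masses are not known exactly. Their poses are not given: they have to be found in the camera images.
- stand_base: fixed base, all black steel: round plate 110 mm across, 14 mm thick; in its middle a post 40 mm thick up to 50 mm, last 8 mm tapered to a flat top 32 mm across. Origin: centre of underside, on the counter; z up. Undersides of the seated parts lie 40 (large tier), 100, 160 and 220 mm (finial) above the counter.
- tier_large: loose largest tier: round pale-wood board 160 mm across, 10 to 20 mm above its underside, on a foot ring 66 mm across, 10 mm high; black post 40 mm thick in its middle to 70 mm (grip here), last 8 mm tapered to a flat top 32 mm across. Under the foot: round socket 46 mm wide, 10 mm deep, its roof rests on the post below. About 420 g. Origin: centre of underside; z up; starts upright.
- tier_medium: loose middle tier: round pale-wood board 124 mm across, 10 to 20 mm above its underside, on a foot ring 66 mm across, 10 mm high; black post 40 mm thick in its middle to 70 mm (grip here), last 8 mm tapered to a flat top 32 mm across. Under the foot: round socket 46 mm wide, 10 mm deep, its roof rests on the post below. About 300 g. Origin: centre of underside; z up; starts upright.
- tier_small: loose smallest tier: round pale-wood board 90 mm across, 10 to 20 mm above its underside, on a foot ring 66 mm across, 10 mm high; black post 40 mm thick in its middle to 70 mm (grip here), last 8 mm tapered to a flat top 32 mm across. Under the foot: round socket 46 mm wide, 10 mm deep, its roof rests on the post below. About 200 g. Origin: centre of underside; z up; starts upright.
- finial: loose top knob of the stand, black steel, no board: foot ring 60 mm across, 10 mm high, with the same socket underneath (46 mm wide, 10 mm deep); upright round knob 30 mm thick from 28 to 52 mm above the underside, rounded cap to 56 mm (grip the knob from above). 120 g. Origin: centre of underside; z up; starts upright on the counter.
- jar: bystander: loose amber glass jar with a metal cap, 64 mm across, 100 mm high, towards the far side of the counter. Origin: centre of its underside.
- tin: bystander: loose tin with a paper label, 68 mm across, 110 mm high, towards the far side. Origin: centre of its underside.
- mug: bystander: loose white mug, 76 mm across, 85 mm high, handle at its +y, towards the far side. Origin: centre of its underside.
- salt: bystander: loose white salt shaker with a steel cap, 40 mm across, 64 mm high, among the parts of the stand. Origin: centre of its underside.
- pepper: bystander: loose dark wooden pepper shaker with a steel cap, 40 mm across, 64 mm high, among the parts of the stand. Origin: centre of its underside.
Not all that is in view belongs to the job. What is shaped like the tier_large but yellow is not meant.

How it is judged (in metres and radians):
On the way, in this order (a step that is already met when the one before it is completed fails the run):
1. the large tier stands on the base, let go (horizontal distance between tier_large and stand_base below 0.008 m and height (world z) of tier_large between 0.035 and 0.044 m and angle between tier_large's own z axis and vertical below 0.06 rad and contact force between the fingers and tier_large below 0.05 N and linear speed of tier_large below 0.03 m/s), for 0.2 s.
2. the medium tier stands on the large one, let go (horizontal distance between tier_medium and tier_large below 0.008 m and height (world z) of tier_medium between 0.095 and 0.104 m and angle between tier_medium's own z axis and vertical below 0.06 rad and contact force between the fingers and tier_medium below 0.05 N and linear speed of tier_medium below 0.03 m/s), for 0.2 s.
3. the small tier stands on the medium one, let go (horizontal distance between tier_small and tier_medium below 0.008 m and height (world z) of tier_small between 0.155 and 0.164 m and angle between tier_small's own z axis and vertical below 0.06 rad and contact force between the fingers and tier_small below 0.05 N and linear speed of tier_small below 0.03 m/s), for 0.2 s.
4. the finial sits on top, let go (horizontal distance between finial and tier_small below 0.008 m and height (world z) of finial between 0.215 and 0.224 m and angle between finial's own z axis and vertical below 0.06 rad and contact force between the fingers and finial below 0.05 N and linear speed of finial below 0.03 m/s), for 0.2 s.
At the end, for the whole second after the job is handed in: From the bottom up on the base: large tier, medium tier, small tier, finial. Each is centred within 8 mm over the part below, fully seated (underside at 40, 100, 160 and 220 mm above the counter, +4/-5 mm), upright within 0.06 rad, let go and at rest (below 0.03 m/s) (all of step 1 and all of step 2 and all of step 3 and all of step 4); the robot touches nothing.
It fails at once if the jar, tin, mug or a shaker is pushed more than 30 mm from its place or tipped by more than 0.35 rad (distance of any of jar, tin, mug, salt, pepper from where it was at the start of the episode above 0.03 m or angle between any of jar, tin, mug, salt, pepper's own z axis and vertical above 0.35 rad).
It fails at once if a part of the stand is dropped or thrown: it moves faster than 0.7 m/s (a fall of some 25 mm) with no finger touching it ((linear speed of tier_large above 0.7 m/s and contact force between the fingers and tier_large below 0.05 N) or (linear speed of tier_medium above 0.7 m/s and contact force between the fingers and tier_medium below 0.05 N) or (linear speed of tier_small above 0.7 m/s and contact force between the fingers and tier_small below 0.05 N) or (linear speed of finial above 0.7 m/s and contact force between the fingers and finial below 0.05 N)).
It fails at once if a part of the stand is tipped over (tilted by more than 0.6 rad) (angle between any of tier_large, tier_medium, tier_small, finial's own z axis and vertical above 0.6 rad).
It also fails if it takes over 115 s, if anything falls off the work surface, if the arm or the gripper's body presses on something with over 40 N, if the wrist force passes 120 N, or if a joint passes its speed limit or range.

### The arm

A 6-joint arm with a two-finger parallel gripper is mounted at the origin on the work surface. World frame = base frame: x ahead of the robot, y to its left, z up, the work surface at z = 0. Lengths are in m, angles in degrees, forces in N, time in s.
With the tool pointing down it reaches from about 0.35 to 0.875 m from the base axis. Payload 4.2 kg.
Tool frame: the origin (TCP) lies between the finger pads; the fingertips stand 14 mm ahead of it and the grasp point (between the pads) lies 5 mm behind it; z points along the fingers, y is the line along which they close (so a half turn about z gives the same grasp; the last joint's range is limited). The gripper opens to 87 mm and grips with 3 to 60 N. Pads are 19 mm wide; open, the fingers measure 117 mm over their backs; the gripper's body (75 mm by 190 mm) begins 51 mm behind the grasp point.
Start: joints at [14.817, 22.042, 0.453, 0, -68.411, -14.817], TCP at [0.625, 0, 0.197] pointing down, gripper open.
Joint ranges: [-179.83, 179.83], [-69.29, 118.12], [-61.27, 80.66], [-181.25, 117.63], [-171.15, -9.14], [-177.46, 177.46]. Speed limits (degrees/s): [159.86, 159.86, 180, 180, 180, 180].

### API

Orientations are given as a 3x3 rotation matrix whose columns are the frame's x, y, z axes.
In Python, from station import * gives the robot as it stands. The module is installed in compiled form; this text tells all that it offers.
- The arm moves only by the tool play_rows, never from a script. Its argument "steps" is a list of rows, each an object of numbers: "ax", "ay", "az": the turn, a rotation vector about the tool's x, y, z in degrees; "dx", "dy", "dz": the shift along the tool's x, y, z in mm; "claw": the finger opening in mm, from 0 to 87. A call has 1 to 20 rows; each row shifts and turns the commanded pose from where the row before left it, along the tool's axes as they then stand; what a row does not reach is not made up. A row lasts 1/10 s, in which the tool goes at most 50 mm and 8.59 degrees, less where a joint would pass 70% of its speed; a pose out of reach is approached as far as the arm can. A call with a gripper value outside its range is refused whole. The fingers move at their own pace and stop on an object; the grip force is fixed at half the most. Time passes only in rows, so rows that do not move let the fingers close. It gives the time, the measured TCP pose, the force, the opening and the grip force at its end, in the units of the state.
- sense(): the state, without advancing time (a new reading comes with each control period).
- capture(name): name is "scene" or "side" or "wrist"; returns a dict with "frame" (400x640x3 uint8, blue, green, red), "range_z" (400x640 float32, m along the optical axis (not along the pixel's ray), 0 where there is no reading), "fx", "fy", "cx", "cy" (pixels), "xyz" and "rotation" of the camera in the world. Camera axes: x right, y down, z forward; pixel columns grow to the right and rows downward; lengths in m; the calibration is good to about 2 mm. A picture is of the moment at which its call begins.
- finish_job(): hands the job in; it is judged then, once.
The state is a dict: "time_s": time; "joints": joint angles; "joint_velocities": joint speeds; "effort": joint torques, N m; "tcp_pos": TCP position; "ee_rot": TCP orientation; "wrist_force": force on the tool from outside, world axes, zero at the start; "moment": the same for the moment, N m; "gripper_width": opening from 0.0 (shut) to 1.0 (fully open); "gripper_force": force on a finger pad.
Only numpy, scipy, OpenCV 4.12 (cv2) and the standard library are available. Lean on these libraries where they do the work, as an engineer would, in place of code of your own. Each camera call takes 0.05 s, during which the arm holds its last target. There are 200 camera calls.

## Working session

There is one attempt and no reset: what is moved stays moved. The work goes in short steps, Python scripts to look and compute and a tool call to move; the robot and the scene stay as the last step left them, time stands still between calls to the robot, and variables do not carry over. Pictures are saved under pics/ and viewed, at most 14 in all, crops included, and the job is handed in when it is done.

Besides the shell and the picture viewer there is one more tool, called after "Request:" as name([rows], argument=value, ...), one row to a line, values as JSON. play_rows: Moves the arm, as the interface text tells. Its arguments: {"type":"object","properties":{"steps":{"type":"array"}},"required":["steps"]}

```bash
mkdir -p pics
cat > h.py <<'E'
from station import *
import numpy as np, cv2
def world(c):
    v,u=np.mgrid[0:400,0:640]; z=c['range_z']
    p=np.dstack([(u-c['cx'])/c['fx']*z,(v-c['cy'])/c['fy']*z,z])
    return p@np.array(c['rotation']).T+np.array(c['xyz'])
E
python3 - <<'E'
from h import *
for n in ['scene','side']:
    c=capture(n); cv2.imwrite(f'pics/{n}0.png',c['frame']); print(n,c['fx'],c['xyz'],np.round(c['rotation'],3).tolist())
    np.savez(f'{n}0.npz',f=c['frame'],w=world(c),ok=c['range_z']>0)
s=sense();print(s['tcp_pos'],np.round(s['ee_rot'],3).tolist())
E
```

```text
scene 378.4317793372959 [ 1.54201815 -0.18693778  0.80720734] [[0.269, 0.57, -0.776], [0.963, -0.167, 0.211], [-0.01, -0.804, -0.594]]
side 450.70668726085694 [-0.1502733  -0.78359581  0.75787864] [[0.8, -0.314, 0.511], [-0.599, -0.441, 0.668], [0.016, -0.841, -0.541]]
[6.24415019e-01 3.52762094e-05 1.95873440e-01] [[-0.0, -1.0, -0.002], [-1.0, 0.0, -0.0], [0.0, 0.002, -1.0]]
```

View pics/scene0.png

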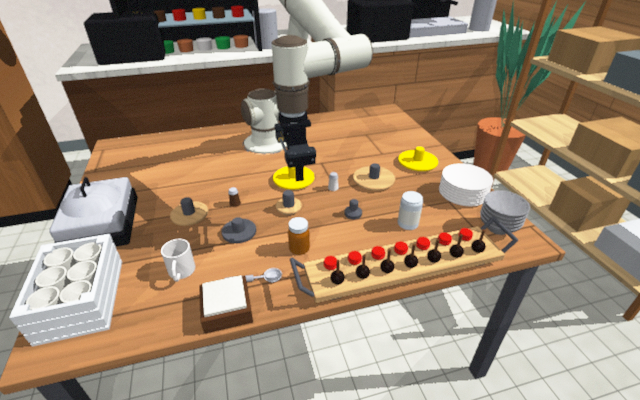

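View pics/side0.png

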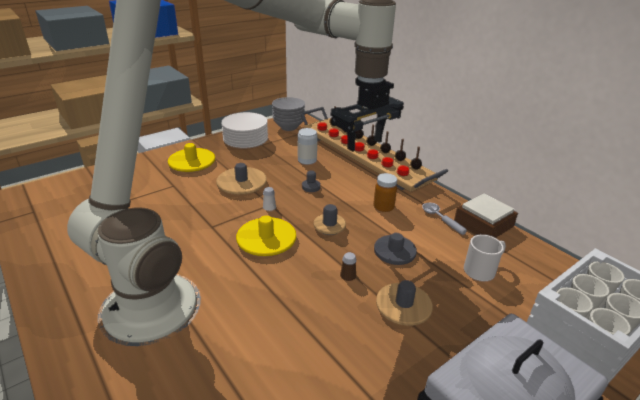

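Scene view candidates:
- Wooden tiers: (189,212), (289,205, small) and (374,178).
- Yellow decoys, not meant: (294,178) and (419,160).
- Base: (238,230). Finial: (353,208). Pepper: (233,197). Salt: (333,181).

Next I measure sizes to tell large from medium.

```bash
cat > meas.py <<'E'
from h import *
seeds={'scene':{'A':(189,206),'B':(289,200),'C':(374,172),'base':(238,226),'finial':(353,206),'yel':(294,172),'yel2':(419,155),'pep':(233,197),'salt':(333,181),'jar':(299,236),'tin':(410,210),'mug':(178,258)}}
d=np.load('scene0.npz');d2=np.load('side0.npz')
P=[];
for k in (d,d2):
    m=k['ok']; P.append(np.c_[k['w'][m],k['f'][m]])
for n,(u,v) in seeds['scene'].items():
    c=d['w'][v,u]
    out=[]
    for p in P:
        q=p[np.hypot(p[:,0]-c[0],p[:,1]-c[1])<0.11]
        g=[]
        for lo,hi in ((.010,.024),(.056,.076)):
            b=q[(q[:,2]>lo)&(q[:,2]<hi)]
            # nearest connected blob: within .09 of c
            b=b[np.hypot(b[:,0]-c[0],b[:,1]-c[1])<(.1 if lo<.03 else .04)]
            if len(b)>5:
                ctr,r=cv2.minEnclosingCircle(b[:,:2].astype(np.float32)); g.append((np.round(ctr,3).tolist(),round(r*2,3),len(b)))
            else: g.append(None)
        out.append(g)
    print(n,np.round(c,3),*out,sep='\n   ')
E
python3 meas.py
```

```text
A
   [ 0.473 -0.333  0.055]
   [([0.462, -0.344], 0.126, 560), ([0.461, -0.342], 0.04, 100)]
   [([0.454, -0.337], 0.126, 1441), ([0.453, -0.339], 0.04, 246)]
B
   [ 0.531 -0.01   0.053]
   [([0.512, -0.01], 0.092, 255), ([0.513, -0.011], 0.04, 92)]
   [([0.506, -0.006], 0.093, 369), ([0.506, -0.008], 0.042, 120)]
C
   [0.446 0.332 0.052]
   [([0.431, 0.338], 0.163, 678), ([0.432, 0.337], 0.04, 67)]
   [([0.426, 0.342], 0.166, 814), ([0.425, 0.341], 0.038, 93)]
base
   [ 0.603 -0.189  0.041]
   [([0.588, -0.191], 0.113, 491), None]
   [([0.581, -0.187], 0.112, 722), None]
finial
   [0.614 0.188 0.047]
   [([0.6, 0.194], 0.061, 124), ([0.604, 0.195], 0.021, 9)]
   [([0.593, 0.197], 0.063, 133), ([0.594, 0.196], 0.026, 25)]
yel
   [0.358 0.047 0.05 ]
   [([0.341, 0.044], 0.164, 586), ([0.351, 0.037], 0.026, 21)]
   [([0.335, 0.049], 0.161, 1431), ([0.335, 0.047], 0.039, 138)]
yel2
   [0.374 0.556 0.049]
   [([0.359, 0.562], 0.168, 566), ([0.36, 0.555], 0.046, 58)]
   [([0.35, 0.567], 0.17, 674), ([0.351, 0.563], 0.042, 87)]
pep
   [ 0.442 -0.189  0.041]
   [([0.483, -0.223], 0.159, 54), ([0.428, -0.188], 0.029, 41)]
   [([0.479, -0.221], 0.173, 221), ([0.422, -0.183], 0.033, 100)]
salt
   [0.444 0.173 0.04 ]
   [([0.433, 0.175], 0.198, 110), ([0.433, 0.174], 0.028, 29)]
   [([0.429, 0.177], 0.196, 111), ([0.425, 0.18], 0.032, 65)]
jar
   [ 0.742 -0.025  0.078]
   [([0.761, -0.054], 0.131, 93), ([0.719, -0.023], 0.061, 132)]
   [([0.759, -0.031], 0.173, 110), ([0.722, -0.041], 0.025, 20)]
tin
   [0.727 0.333 0.083]
   [([0.702, 0.347], 0.068, 69), ([0.708, 0.343], 0.065, 105)]
   [([0.735, 0.324], 0.165, 69), ([0.702, 0.327], 0.029, 25)]
mug
   [ 0.74  -0.358  0.081]
   [([0.726, -0.365], 0.083, 86), ([0.741, -0.359], 0.078, 180)]
   [([0.741, -0.341], 0.179, 148), ([0.737, -0.356], 0.07, 179)]
```

Board diameters settle it: C, the one at (374,178), is large at 163 mm. A is medium at 126 mm and B is small at 92 mm. I'll hover over C and check with the wrist camera.

Request:
play_rows([
  {"dx": -34,"dy": 19.5,"claw": 87},
  {"dx": -34,"dy": 19.5,"claw": 87},
  {"dx": -34,"dy": 19.5,"claw": 87},
  {"dx": -34,"dy": 19.5,"claw": 87},
  {"dx": -34,"dy": 19.5,"claw": 87},
  {"dx": -34,"dy": 19.5,"claw": 87},
  {"dx": -34,"dy": 19.5,"claw": 87},
  {"dx": -34,"dy": 19.5,"claw": 87},
  {"dx": -34,"dy": 19.5,"claw": 87},
  {"dx": -34,"dy": 19.5,"claw": 87},
  {"claw": 87},
  {"claw": 87},
])

```text
invalid input at $.steps[0]: expected keys ax, ay, az, dx, dy, dz, claw
```

```bash
cat > w.py <<'E'
from h import *
import sys
s=sense(); R=np.array(s['ee_rot']); t=np.array(s['tcp_pos'])
print('t',s['time_s'],'tcp',t.round(4),'z',R[:,2].round(4),'x',R[:,0].round(4),'F',np.round(s['wrist_force'],1),'grip',s['gripper_width'],s['gripper_force'])
c=capture('wrist'); w=world(c); 
print('cam rel', (R.T@(np.array(c['xyz'])-t)).round(3), (R.T@c['rotation'])[:,2].round(2),c['fx'])
if sys.argv[1]!='-': cv2.imwrite(f'pics/{sys.argv[1]}.png',c['frame'])
# circles for points in height bands round a given place: x y zlo zhi rad
for a in sys.argv[2:]:
    x,y,lo,hi,r=map(float,a.split(','))
    q=w[(c['range_z']>0)&(w[...,2]>lo)&(w[...,2]<hi)&(np.hypot(w[...,0]-x,w[...,1]-y)<r)]
    if len(q)<6: print(a,'none'); continue
    ctr,rr=cv2.minEnclosingCircle(q[:,:2].astype(np.float32))
    print(a,'circle',np.round(ctr,4),'dia',round(rr*2,4),'n',len(q),'z',np.percentile(q[:,2],[5,50,95]).round(4))
E
python3 w.py wr1 .429,.339,.064,.08,.04 .429,.339,.012,.026,.1
```

```text
t 0.1 tcp [0.6244 0.     0.1959] z [-2.e-03 -1.e-04 -1.e+00] x [-2.e-04 -1.e+00  1.e-04] F [-0.3 -0.2  0.9] grip 1.0010932039885176 0.0
cam rel [ 0.065 -0.001 -0.188] [-0.24  0.    0.97] 276.2172978295366
.429,.339,.064,.08,.04 none
.429,.339,.012,.026,.1 circle [0.4367 0.3105] dia 0.0663 n 467 z [0.0186 0.0198 0.0236]
```

View pics/wr1.png

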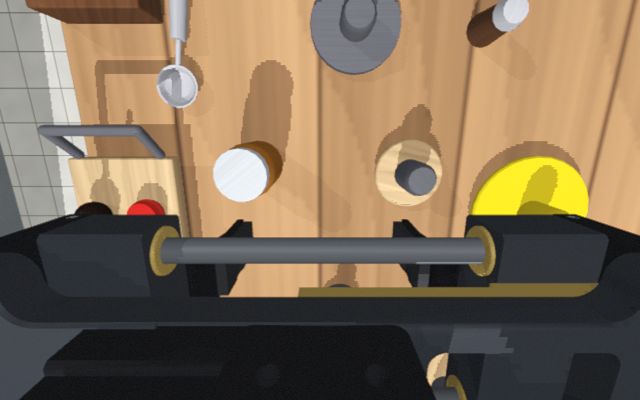

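The view shows the base at (355,30), the small tier at (408,172), the jar at (242,175) and pepper at (495,20). The camera looks from the tool's +x side. Every row needs all keys, so I'll add them. First I'll measure the base well, then go to the large tier.

Request:
play_rows([
  {"dx": 33,"dy": 13,"dz": 0,"ax": 0,"ay": 0,"az": 0,"claw": 87},
  {"dx": 33,"dy": 13,"dz": 0,"ax": 0,"ay": 0,"az": 0,"claw": 87},
  {"dx": 33,"dy": 13,"dz": 0,"ax": 0,"ay": 0,"az": 0,"claw": 87},
  {"dx": 0,"dy": 0,"dz": 0,"ax": 0,"ay": 0,"az": 0,"claw": 87},
  {"dx": 0,"dy": 0,"dz": 0,"ax": 0,"ay": 0,"az": 0,"claw": 87},
  {"dx": 0,"dy": 0,"dz": 0,"ax": 0,"ay": 0,"az": 0,"claw": 87},
])

```text
time_s: 0.75
tcp_pos: [0.5863, -0.0984, 0.1967]
ee_rot: [[0.0, -1.0, -0.0], [-1.0, -0.0, 0.0], [-0.0, 0.0, -1.0]]
wrist_force: [0.1, 0.3, -0.5]
gripper_width: 0.999
gripper_force: 0.0
```

```bash
python3 w.py wr2 .585,-.189,.046,.06,.04 .585,-.189,.008,.02,.075 .509,-.008,.064,.08,.04 .509,-.008,.012,.026,.06 .458,-.34,.064,.08,.04 .458,-.34,.014,.026,.075
```

```text
t 0.75 tcp [ 0.5863 -0.0984  0.1967] z [-0.e+00  2.e-04 -1.e+00] x [ 4.e-04 -1.e+00 -2.e-04] F [ 0.1  0.3 -0.5] grip 0.9985568508045387 0.0
cam rel [ 0.065 -0.001 -0.188] [-0.24  0.    0.97] 276.2172978295366
.585,-.189,.046,.06,.04 circle [ 0.5847 -0.1863] dia 0.0363 n 756 z [0.0472 0.0497 0.051 ]
.585,-.189,.008,.02,.075 circle [ 0.5844 -0.1868] dia 0.1102 n 4984 z [0.0124 0.0138 0.0151]
.509,-.008,.064,.08,.04 circle [0.5104 0.0026] dia 0.0292 n 113 z [0.0676 0.0698 0.0704]
.509,-.008,.012,.026,.06 circle [ 0.5093 -0.0065] dia 0.0908 n 1013 z [0.0166 0.0197 0.0212]
.458,-.34,.064,.08,.04 none
.458,-.34,.014,.026,.075 circle [ 0.4563 -0.3083] dia 0.108 n 2109 z [0.0175 0.0198 0.0212]
```

Request:
play_rows([
  {"dx": -42.5,"dy": 13,"dz": 0,"ax": 0,"ay": 0,"az": 0,"claw": 87},
  {"dx": -42.5,"dy": 13,"dz": 0,"ax": 0,"ay": 0,"az": 0,"claw": 87},
  {"dx": -42.5,"dy": 13,"dz": 0,"ax": 0,"ay": 0,"az": 0,"claw": 87},
  {"dx": -42.5,"dy": 13,"dz": 0,"ax": 0,"ay": 0,"az": 0,"claw": 87},
  {"dx": -42.5,"dy": 13,"dz": 0,"ax": 0,"ay": 0,"az": 0,"claw": 87},
  {"dx": -42.5,"dy": 13,"dz": 0,"ax": 0,"ay": 0,"az": 0,"claw": 87},
  {"dx": -42.5,"dy": 13,"dz": 0,"ax": 0,"ay": 0,"az": 0,"claw": 87},
  {"dx": -42.5,"dy": 13,"dz": 0,"ax": 0,"ay": 0,"az": 0,"claw": 87},
  {"dx": -42.5,"dy": 13,"dz": 0,"ax": 0,"ay": 0,"az": 0,"claw": 87},
  {"dx": -42.5,"dy": 13,"dz": 0,"ax": 0,"ay": 0,"az": 0,"claw": 87},
  {"dx": -42.5,"dy": 13,"dz": 0,"ax": 0,"ay": 0,"az": 0,"claw": 87},
  {"dx": -42.5,"dy": 13,"dz": 0,"ax": 0,"ay": 0,"az": 0,"claw": 87},
  {"dx": 0,"dy": 0,"dz": 0,"ax": 0,"ay": 0,"az": 0,"claw": 87},
  {"dx": 0,"dy": 0,"dz": 0,"ax": 0,"ay": 0,"az": 0,"claw": 87},
  {"dx": 0,"dy": 0,"dz": 0,"ax": 0,"ay": 0,"az": 0,"claw": 87},
])

```text
time_s: 2.3
tcp_pos: [0.4297, 0.4108, 0.1967]
ee_rot: [[0.0, -1.0, -0.0], [-1.0, -0.0, -0.001], [0.001, 0.0, -1.0]]
wrist_force: [0.1, -0.4, -0.1]
gripper_width: 0.996
gripper_force: 0.0
```

```bash
python3 w.py wr3 .429,.339,.064,.08,.04 .429,.339,.014,.026,.1 .598,.195,.04,.06,.03 .598,.195,.006,.014,.04
```

```text
t 2.3 tcp [0.4297 0.4108 0.1967] z [-3.e-04 -6.e-04 -1.e+00] x [ 4.e-04 -1.e+00  6.e-04] F [ 0.1 -0.4 -0.1] grip 0.9959542501421406 0.0
cam rel [ 0.065 -0.001 -0.188] [-0.24  0.    0.97] 276.2172978295366
.429,.339,.064,.08,.04 circle [0.4274 0.3433] dia 0.0382 n 886 z [0.0655 0.0696 0.0709]
.429,.339,.014,.026,.1 circle [0.4272 0.3434] dia 0.1602 n 11465 z [0.0185 0.0198 0.0211]
.598,.195,.04,.06,.03 circle [0.5966 0.2106] dia 0.0163 n 49 z [0.0404 0.0436 0.0481]
.598,.195,.006,.014,.04 circle [0.5974 0.1989] dia 0.0609 n 304 z [0.0066 0.0126 0.0139]
```

View pics/wr3.png

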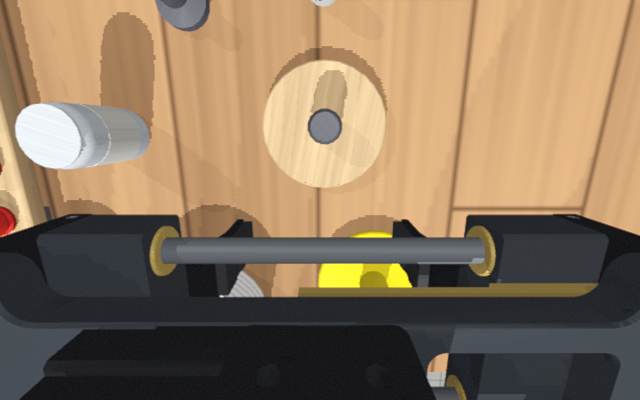

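Confirmed: a pale-wood board 160 mm across at (324,123) with a black post, centred at (0.4273, 0.3434); the yellow one is behind the gripper. I'll move over it, descend and grip.

Request:
play_rows([
  {"dx": 34,"dy": 1.2,"dz": 0,"ax": 0,"ay": 0,"az": 0,"claw": 87},
  {"dx": 33.5,"dy": 1.2,"dz": 0,"ax": 0,"ay": 0,"az": 0,"claw": 87},
  {"dx": 0,"dy": 0,"dz": 30,"ax": 0,"ay": 0,"az": 0,"claw": 87},
  {"dx": 0,"dy": 0,"dz": 40,"ax": 0,"ay": 0,"az": 0,"claw": 87},
  {"dx": 0,"dy": 0,"dz": 40,"ax": 0,"ay": 0,"az": 0,"claw": 87},
  {"dx": 0,"dy": 0,"dz": 25,"ax": 0,"ay": 0,"az": 0,"claw": 87},
  {"dx": 0,"dy": 0,"dz": 16,"ax": 0,"ay": 0,"az": 0,"claw": 87},
  {"dx": 0,"dy": 0,"dz": 0,"ax": 0,"ay": 0,"az": 0,"claw": 87},
  {"dx": 0,"dy": 0,"dz": 0,"ax": 0,"ay": 0,"az": 0,"claw": 60},
  {"dx": 0,"dy": 0,"dz": 0,"ax": 0,"ay": 0,"az": 0,"claw": 45},
  {"dx": 0,"dy": 0,"dz": 0,"ax": 0,"ay": 0,"az": 0,"claw": 30},
  {"dx": 0,"dy": 0,"dz": 0,"ax": 0,"ay": 0,"az": 0,"claw": 30},
  {"dx": 0,"dy": 0,"dz": 0,"ax": 0,"ay": 0,"az": 0,"claw": 30},
  {"dx": 0,"dy": 0,"dz": 0,"ax": 0,"ay": 0,"az": 0,"claw": 30},
  {"dx": 0,"dy": 0,"dz": 0,"ax": 0,"ay": 0,"az": 0,"claw": 30},
  {"dx": 0,"dy": 0,"dz": 0,"ax": 0,"ay": 0,"az": 0,"claw": 30},
])

```text
time_s: 3.95
tcp_pos: [0.4275, 0.3436, 0.0459]
ee_rot: [[0.0, -1.0, -0.0], [-1.0, -0.0, -0.0], [0.0, 0.0, -1.0]]
wrist_force: [0.1, 0.5, -0.6]
gripper_width: 0.385
gripper_force: 0.0
```

Request:
play_rows([
  {"dx": 0,"dy": 0,"dz": 0,"ax": 0,"ay": 0,"az": 0,"claw": 30},
  {"dx": 0,"dy": 0,"dz": 0,"ax": 0,"ay": 0,"az": 0,"claw": 30},
])

```text
time_s: 4.15
tcp_pos: [0.4276, 0.3435, 0.0458]
ee_rot: [[0.0, -1.0, -0.0], [-1.0, -0.0, -0.0], [0.0, 0.0, -1.0]]
wrist_force: [-0.3, -0.4, 0.1]
gripper_width: 0.353
gripper_force: 0.0
```

Run:
```python
from h import *
s=sense();print(s['gripper_width'],s['gripper_force'],s['tcp_pos'])
c=capture('side');f=c['frame']
a=cv2.resize(f[80:240,160:340],None,fx=3,fy=3)
cv2.imwrite('pics/s1.png',a)
```

```text
0.3526030163102684 0.0 [0.42756931 0.34352515 0.04579471]
```

View pics/s1.png

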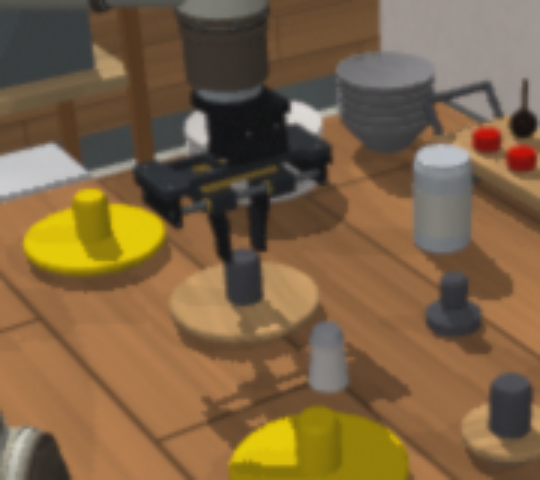

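The crop shows the fingertips at (222,255) and (258,248), apparently above or behind the post top at (243,258), not around it. I'll measure where the gripper really is.

Run:
```python
from h import *
c=capture('side');w=world(c);f=c['frame']
for (u,v) in [(222,245),(258,240),(222,250),(258,246),(243,258),(243,275),(243,290)]:
    U=160+u//3;V=80+v//3; print((u,v),w[V,U].round(3),f[V,U])
c=capture('wrist');w=world(c);f=c['frame'];print(c['xyz'],c['range_z'][100:200:20,320])
cv2.imwrite('pics/wr4.png',f)
s=sense();print(s['tcp_pos'],s['joints'])
```

```text
(222, 245) [0.403 0.338 0.094] [23 20 21]
(258, 240) [0.442 0.332 0.088] [29 27 27]
(222, 250) [0.401 0.335 0.089] [21 20 22]
(258, 246) [0.443 0.336 0.079] [27 27 27]
(243, 258) [0.424 0.335 0.072] [85 81 81]
(243, 275) [0.418 0.326 0.06 ] [55 51 51]
(243, 290) [0.419 0.33  0.039] [55 52 51]
[0.42824579 0.27844541 0.2335523 ] [0.22223653 0.20542172 0.20848656 0.21308817 0.21604979]
[0.42756955 0.34354269 0.04581711] [ 5.57191617e+01  2.37785053e+01 -2.14731058e+01 -1.29638653e-03
 -4.47515006e+01 -5.57189861e+01]
```

View pics/wr4.png

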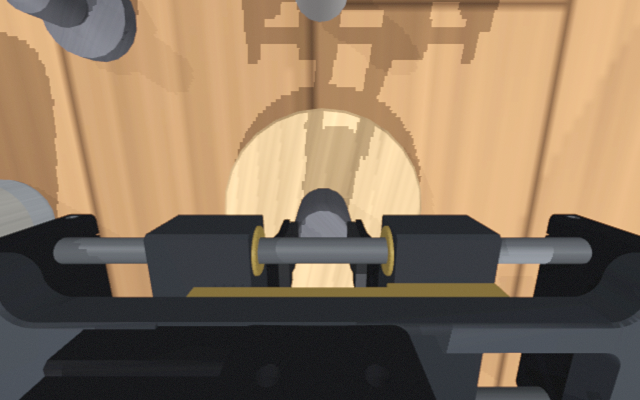

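```bash
python3 w.py - .4273,.33,.058,.08,.04 .4273,.3434,.014,.03,.1 .35,.28,-.02,.01,.03
python3 - <<'E'
from h import *
c=capture('wrist');w=world(c)
for (u,v) in [(320,215),(325,235),(287,235),(360,235),(287,262),(360,262),(287,275),(285,250),(363,250),(325,275)]: print((u,v),w[v,u].round(4),c['frame'][v,u])
c=capture('side');w=world(c);f=c['frame']
m=(c['range_z']>0)&(f.max(2)<40)&(np.hypot(w[...,0]-.4275,w[...,1]-.3435)<.12)&(w[...,2]>.06)
q=w[m];print(np.percentile(q[:,2],[0,1,2,5,10,50,99]).round(3))
for a in np.arange(.07,.24,.01):
    b=q[(q[:,2]>=a)&(q[:,2]<a+.01)]
    if len(b): print(round(a,2),len(b),b[:,0].min().round(3),b[:,0].max().round(3),b[:,1].min().round(3),b[:,1].max().round(3))
E
```

```text
t 4.3 tcp [0.4276 0.3435 0.0458] z [-0. -0. -1.] x [-0. -1.  0.] F [-1.  -0.6 -1.1] grip 0.35149347642615275 0.0
cam rel [ 0.065 -0.001 -0.188] [-0.24  0.    0.97] 276.2172978295366
.4273,.33,.058,.08,.04 circle [0.428  0.3329] dia 0.0481 n 1844 z [0.0618 0.0696 0.0756]
.4273,.3434,.014,.03,.1 circle [0.4277 0.3409] dia 0.1603 n 17926 z [0.0187 0.0198 0.021 ]
.35,.28,-.02,.01,.03 circle [0.35 0.28] dia 0.0602 n 3752 z [-0.0012 -0.0001  0.001 ]
(320, 215) [0.4296 0.3305 0.0705] [147 135 135]
(325, 235) [0.4264 0.3443 0.0692] [149 140 138]
(287, 235) [0.4473 0.3347 0.093 ] [39 37 36]
(360, 235) [0.4081 0.3335 0.096 ] [27 25 21]
(287, 262) [0.4388 0.3175 0.1577] [96 91 88]
(360, 262) [0.417  0.317  0.1587] [92 88 85]
(287, 275) [0.4442 0.3433 0.1201] [52 49 50]
(285, 250) [0.4392 0.3135 0.158 ] [130 125 122]
(363, 250) [0.4163 0.3131 0.1587] [130 126 121]
(325, 275) [0.4258 0.4005 0.0201] [167 213 244]
[0.074 0.081 0.088 0.103 0.122 0.186 0.253]
0.07 7 0.402 0.446 0.331 0.339
0.08 21 0.401 0.447 0.33 0.348
0.09 20 0.401 0.447 0.331 0.344
0.1 23 0.399 0.451 0.33 0.346
0.11 27 0.397 0.451 0.329 0.348
0.12 31 0.394 0.454 0.33 0.35
0.13 15 0.395 0.455 0.329 0.346
0.14 16 0.34 0.506 0.306 0.371
0.15 102 0.337 0.508 0.304 0.366
0.16 81 0.332 0.51 0.304 0.357
0.17 96 0.33 0.514 0.304 0.368
0.18 135 0.33 0.511 0.303 0.365
0.19 81 0.407 0.477 0.315 0.366
0.2 81 0.408 0.476 0.313 0.362
0.21 80 0.407 0.473 0.316 0.364
0.22 52 0.408 0.471 0.315 0.359
0.23 49 0.407 0.468 0.304 0.328
```

Side and wrist clouds agree that the fingertips are at z ≈ 0.074, though the reported TCP implies 0.032. So the real tool ends about 41 mm short of the reported one, with the lateral position right. The fingers closed above the post without touching it. I'll reopen, go 40 mm lower and grip.

Request:
play_rows([
  {"dx": 0,"dy": 0,"dz": 0,"ax": 0,"ay": 0,"az": 0,"claw": 80},
  {"dx": 0,"dy": 0,"dz": 0,"ax": 0,"ay": 0,"az": 0,"claw": 80},
  {"dx": 0,"dy": 0,"dz": 0,"ax": 0,"ay": 0,"az": 0,"claw": 80},
  {"dx": 0,"dy": 0,"dz": 0,"ax": 0,"ay": 0,"az": 0,"claw": 80},
  {"dx": 0,"dy": 0,"dz": 0,"ax": 0,"ay": 0,"az": 0,"claw": 80},
  {"dx": 0,"dy": 0,"dz": 0,"ax": 0,"ay": 0,"az": 0,"claw": 80},
  {"dx": 0,"dy": 0,"dz": 0,"ax": 0,"ay": 0,"az": 0,"claw": 80},
  {"dx": 0,"dy": 0,"dz": 15,"ax": 0,"ay": 0,"az": 0,"claw": 80},
  {"dx": 0,"dy": 0,"dz": 15,"ax": 0,"ay": 0,"az": 0,"claw": 80},
  {"dx": 0,"dy": 0,"dz": 10,"ax": 0,"ay": 0,"az": 0,"claw": 80},
  {"dx": 0,"dy": 0,"dz": 0,"ax": 0,"ay": 0,"az": 0,"claw": 80},
  {"dx": 0,"dy": 0,"dz": 0,"ax": 0,"ay": 0,"az": 0,"claw": 30},
  {"dx": 0,"dy": 0,"dz": 0,"ax": 0,"ay": 0,"az": 0,"claw": 30},
  {"dx": 0,"dy": 0,"dz": 0,"ax": 0,"ay": 0,"az": 0,"claw": 30},
  {"dx": 0,"dy": 0,"dz": 0,"ax": 0,"ay": 0,"az": 0,"claw": 30},
  {"dx": 0,"dy": 0,"dz": 0,"ax": 0,"ay": 0,"az": 0,"claw": 30},
  {"dx": 0,"dy": 0,"dz": 0,"ax": 0,"ay": 0,"az": 0,"claw": 30},
  {"dx": 0,"dy": 0,"dz": 0,"ax": 0,"ay": 0,"az": 0,"claw": 30},
  {"dx": 0,"dy": 0,"dz": 0,"ax": 0,"ay": 0,"az": 0,"claw": 30},
  {"dx": 0,"dy": 0,"dz": 0,"ax": 0,"ay": 0,"az": 0,"claw": 30},
])

```text
time_s: 6.45
tcp_pos: [0.4275, 0.3435, 0.006]
ee_rot: [[-0.0, -1.0, -0.0], [-1.0, 0.0, -0.0], [0.0, 0.0, -1.0]]
wrist_force: [-2.2, 0.4, 1.6]
gripper_width: 0.456
gripper_force: 30.0
```

```bash
cat > side.py <<'E'
from h import *
import sys
s=sense();x,y,_=s['tcp_pos']
c=capture('side');w=world(c);f=c['frame']
m=(c['range_z']>0)&(f.max(2)<40)&(np.hypot(w[...,0]-x,w[...,1]-y)<.07)&(w[...,2]>.03)
q=w[m];print('tcp',s['tcp_pos'],s['gripper_width'],s['gripper_force'])
for a in np.arange(.03,.16,.01):
    b=q[(q[:,2]>=a)&(q[:,2]<a+.01)]
    if len(b): print(round(a,2),len(b),b[:,0].min().round(3),b[:,0].max().round(3),b[:,1].min().round(3),b[:,1].max().round(3))
E
python3 side.py
```

```text
tcp [0.42748195 0.34354508 0.00600252] 0.45561972729335887 29.999591787345707
0.03 5 0.402 0.447 0.333 0.342
0.04 15 0.396 0.451 0.333 0.346
0.05 18 0.395 0.451 0.329 0.343
0.06 21 0.393 0.452 0.33 0.344
0.07 20 0.393 0.452 0.329 0.342
0.08 33 0.39 0.458 0.33 0.346
0.09 10 0.397 0.461 0.333 0.346
0.1 2 0.38 0.451 0.306 0.346
0.11 50 0.373 0.476 0.301 0.346
0.12 54 0.371 0.477 0.302 0.337
0.13 41 0.364 0.49 0.317 0.369
0.14 109 0.366 0.495 0.314 0.367
0.15 81 0.408 0.476 0.315 0.365
```

Gripped at 39.6 mm with 30 N, so the part's underside is reported tcp_z − 0.006. Now I lift and carry it to the base.

Request:
play_rows([
  {"dx": 0,"dy": 0,"dz": -10,"ax": 0,"ay": 0,"az": 0,"claw": 30},
  {"dx": 0,"dy": 0,"dz": -25,"ax": 0,"ay": 0,"az": 0,"claw": 30},
  {"dx": 0,"dy": 0,"dz": -35,"ax": 0,"ay": 0,"az": 0,"claw": 30},
  {"dx": 0,"dy": 0,"dz": -35,"ax": 0,"ay": 0,"az": 0,"claw": 30},
  {"dx": 10,"dy": -3,"dz": -25,"ax": 0,"ay": 0,"az": 0,"claw": 30},
  {"dx": 20,"dy": -6,"dz": -10,"ax": 0,"ay": 0,"az": 0,"claw": 30},
  {"dx": 40,"dy": -12,"dz": 0,"ax": 0,"ay": 0,"az": 0,"claw": 30},
  {"dx": 40,"dy": -12,"dz": 0,"ax": 0,"ay": 0,"az": 0,"claw": 30},
  {"dx": 40,"dy": -12,"dz": 0,"ax": 0,"ay": 0,"az": 0,"claw": 30},
  {"dx": 40,"dy": -12,"dz": 0,"ax": 0,"ay": 0,"az": 0,"claw": 30},
  {"dx": 40,"dy": -12,"dz": 0,"ax": 0,"ay": 0,"az": 0,"claw": 30},
  {"dx": 40,"dy": -12,"dz": 0,"ax": 0,"ay": 0,"az": 0,"claw": 30},
  {"dx": 40,"dy": -12,"dz": 0,"ax": 0,"ay": 0,"az": 0,"claw": 30},
  {"dx": 40,"dy": -12,"dz": 0,"ax": 0,"ay": 0,"az": 0,"claw": 30},
  {"dx": 40,"dy": -12,"dz": 0,"ax": 0,"ay": 0,"az": 0,"claw": 30},
  {"dx": 40,"dy": -12,"dz": 0,"ax": 0,"ay": 0,"az": 0,"claw": 30},
  {"dx": 40,"dy": -12,"dz": 0,"ax": 0,"ay": 0,"az": 0,"claw": 30},
  {"dx": 40,"dy": -11,"dz": 0,"ax": 0,"ay": 0,"az": 0,"claw": 30},
  {"dx": 20,"dy": -5,"dz": 0,"ax": 0,"ay": 0,"az": 0,"claw": 30},
  {"dx": 0,"dy": 0,"dz": 0,"ax": 0,"ay": 0,"az": 0,"claw": 30},
])

```text
time_s: 8.5
tcp_pos: [0.5841, -0.1893, 0.1447]
ee_rot: [[-0.004, -1.0, -0.002], [-1.0, 0.004, 0.0], [-0.0, 0.002, -1.0]]
wrist_force: [-0.8, 1.5, -4.4]
gripper_width: 0.453
gripper_force: 30.0
```

Request:
play_rows([
  {"dx": 0,"dy": 0,"dz": 0,"ax": 0,"ay": 0,"az": 0,"claw": 30},
  {"dx": 0,"dy": 0,"dz": 0,"ax": 0,"ay": 0,"az": 0,"claw": 30},
])

```text
time_s: 8.7
tcp_pos: [0.584, -0.1857, 0.1455]
ee_rot: [[0.001, -1.0, -0.001], [-1.0, -0.001, 0.001], [-0.001, 0.001, -1.0]]
wrist_force: [0.6, -0.0, -4.2]
gripper_width: 0.451
gripper_force: 30.0
```

Run:
```python
from h import *
s=sense();x,y,z=s['tcp_pos'];print(s['tcp_pos'],s['wrist_force'],s['gripper_width'])
for n in ('scene','side'):
    c=capture(n);w=world(c);f=c['frame'].astype(int)
    m=(c['range_z']>0)&(w[...,2]>z-.006+.013)&(w[...,2]<z+.02)&(np.hypot(w[...,0]-x,w[...,1]-y)<.1)&(f[...,2]-f[...,0]>20)
    q=w[m]; ctr,r=cv2.minEnclosingCircle(q[:,:2].astype(np.float32));print(n,ctr,2*r,np.percentile(q[:,2],[5,50,95]))
    A=np.c_[q[:,:2],np.ones(len(q))];print(np.linalg.lstsq(A,q[:,2],rcond=None)[0])
```

```text
[ 0.58395833 -0.18570063  0.14550597] [ 0.5881074  -0.04595441 -4.15488844] 0.4506927990377264
scene (0.5880890488624573, -0.18944399058818817) 0.16146382689476013 [0.1560974  0.1598009  0.16194164]
[-0.01025781 -0.00068619  0.1657109 ]
side (0.5807396173477173, -0.18618878722190857) 0.16144166886806488 [0.15690391 0.16071964 0.16277113]
[0.00915215 0.00979631 0.1572483 ]
```

The board is level and within about 1.5 mm of the base axis in both views. Lowering.

Request:
play_rows([
  {"dx": 1,"dy": -0.5,"dz": 15,"ax": 0,"ay": 0,"az": 0,"claw": 30},
  {"dx": 0,"dy": 0,"dz": 25,"ax": 0,"ay": 0,"az": 0,"claw": 30},
  {"dx": 0,"dy": 0,"dz": 25,"ax": 0,"ay": 0,"az": 0,"claw": 30},
  {"dx": 0,"dy": 0,"dz": 15,"ax": 0,"ay": 0,"az": 0,"claw": 30},
  {"dx": 0,"dy": 0,"dz": 5,"ax": 0,"ay": 0,"az": 0,"claw": 30},
  {"dx": 0,"dy": 0,"dz": 3,"ax": 0,"ay": 0,"az": 0,"claw": 30},
  {"dx": 0,"dy": 0,"dz": 3,"ax": 0,"ay": 0,"az": 0,"claw": 30},
  {"dx": 0,"dy": 0,"dz": 3,"ax": 0,"ay": 0,"az": 0,"claw": 30},
  {"dx": 0,"dy": 0,"dz": 2,"ax": 0,"ay": 0,"az": 0,"claw": 30},
  {"dx": 0,"dy": 0,"dz": 1,"ax": 0,"ay": 0,"az": 0,"claw": 30},
  {"dx": 0,"dy": 0,"dz": 0,"ax": 0,"ay": 0,"az": 0,"claw": 30},
  {"dx": 0,"dy": 0,"dz": 0,"ax": 0,"ay": 0,"az": 0,"claw": 30},
])

```text
time_s: 10.0
tcp_pos: [0.5852, -0.1876, 0.049]
ee_rot: [[-0.0, -1.0, 0.0], [-1.0, 0.0, -0.0], [0.0, -0.0, -1.0]]
wrist_force: [0.4, -0.3, -3.6]
gripper_width: 0.454
gripper_force: 30.0
```

Request:
play_rows([
  {"dx": 0,"dy": 0,"dz": 1.5,"ax": 0,"ay": 0,"az": 0,"claw": 30},
  {"dx": 0,"dy": 0,"dz": 1.5,"ax": 0,"ay": 0,"az": 0,"claw": 30},
  {"dx": 0,"dy": 0,"dz": 0,"ax": 0,"ay": 0,"az": 0,"claw": 30},
  {"dx": 0,"dy": 0,"dz": 0,"ax": 0,"ay": 0,"az": 0,"claw": 30},
])

```text
time_s: 10.4
tcp_pos: [0.5852, -0.1876, 0.0461]
ee_rot: [[0.0, -1.0, 0.0], [-1.0, -0.0, -0.0], [0.0, -0.0, -1.0]]
wrist_force: [-0.2, -0.5, -2.3]
gripper_width: 0.451
gripper_force: 30.0
```

Weight is coming off the gripper, so it's in contact at seated height. I'll release and rise, keeping the gripper over it for a check.

Request:
play_rows([
  {"dx": 0,"dy": 0,"dz": 0.5,"ax": 0,"ay": 0,"az": 0,"claw": 30},
  {"dx": 0,"dy": 0,"dz": 0,"ax": 0,"ay": 0,"az": 0,"claw": 42},
  {"dx": 0,"dy": 0,"dz": 0,"ax": 0,"ay": 0,"az": 0,"claw": 50},
  {"dx": 0,"dy": 0,"dz": 0,"ax": 0,"ay": 0,"az": 0,"claw": 80},
  {"dx": 0,"dy": 0,"dz": 0,"ax": 0,"ay": 0,"az": 0,"claw": 80},
  {"dx": 0,"dy": 0,"dz": 0,"ax": 0,"ay": 0,"az": 0,"claw": 80},
  {"dx": 0,"dy": 0,"dz": 0,"ax": 0,"ay": 0,"az": 0,"claw": 80},
  {"dx": 0,"dy": 0,"dz": 0,"ax": 0,"ay": 0,"az": 0,"claw": 80},
  {"dx": 0,"dy": 0,"dz": -10,"ax": 0,"ay": 0,"az": 0,"claw": 80},
  {"dx": 0,"dy": 0,"dz": -25,"ax": 0,"ay": 0,"az": 0,"claw": 80},
  {"dx": 0,"dy": 0,"dz": -35,"ax": 0,"ay": 0,"az": 0,"claw": 80},
  {"dx": 0,"dy": 0,"dz": -35,"ax": 0,"ay": 0,"az": 0,"claw": 80},
  {"dx": 0,"dy": 0,"dz": -35,"ax": 0,"ay": 0,"az": 0,"claw": 80},
  {"dx": -30,"dy": 0,"dz": -5,"ax": 0,"ay": 0,"az": 0,"claw": 80},
  {"dx": -40,"dy": 0,"dz": 0,"ax": 0,"ay": 0,"az": 0,"claw": 80},
  {"dx": 0,"dy": 0,"dz": 0,"ax": 0,"ay": 0,"az": 0,"claw": 80},
  {"dx": 0,"dy": 0,"dz": 0,"ax": 0,"ay": 0,"az": 0,"claw": 80},
  {"dx": 0,"dy": 0,"dz": 0,"ax": 0,"ay": 0,"az": 0,"claw": 80},
])

```text
time_s: 12.2
tcp_pos: [0.5851, -0.1179, 0.1906]
ee_rot: [[-0.0, -1.0, 0.0], [-1.0, 0.0, -0.0], [0.0, -0.0, -1.0]]
wrist_force: [0.0, -0.2, -0.5]
gripper_width: 0.921
gripper_force: 0.0
```

```bash
python3 w.py - .585,-.187,.104,.12,.04 .585,-.187,.054,.068,.1 .4575,-.338,.014,.026,.075
```

```text
t 12.2 tcp [ 0.5851 -0.1179  0.1906] z [ 2.e-04 -2.e-04 -1.e+00] x [-2.e-04 -1.e+00  2.e-04] F [ 0.  -0.2 -0.5] grip 0.9210165322321986 0.0
cam rel [ 0.065 -0.001 -0.188] [-0.24  0.    0.97] 276.2172978295366
.585,-.187,.104,.12,.04 circle [ 0.5855 -0.1876] dia 0.0385 n 1232 z [0.1052 0.1096 0.1109]
.585,-.187,.054,.068,.1 circle [ 0.5855 -0.1876] dia 0.16 n 15058 z [0.0585 0.0598 0.0611]
.4575,-.338,.014,.026,.075 circle [ 0.4563 -0.3258] dia 0.1207 n 3745 z [0.0181 0.0199 0.0213]
```

The large tier is seated and centred, with its post top at 0.110. Next, look at the medium tier.

Request:
play_rows([
  {"dx": 30,"dy": 26,"dz": 0,"ax": 0,"ay": 0,"az": 0,"claw": 80},
  {"dx": 40,"dy": 34,"dz": 0,"ax": 0,"ay": 0,"az": 0,"claw": 80},
  {"dx": 40,"dy": 34,"dz": 0,"ax": 0,"ay": 0,"az": 0,"claw": 80},
  {"dx": 40,"dy": 34,"dz": 0,"ax": 0,"ay": 0,"az": 0,"claw": 80},
  {"dx": 0,"dy": 0,"dz": 0,"ax": 0,"ay": 0,"az": 0,"claw": 80},
  {"dx": 0,"dy": 0,"dz": 0,"ax": 0,"ay": 0,"az": 0,"claw": 80},
  {"dx": 0,"dy": 0,"dz": 0,"ax": 0,"ay": 0,"az": 0,"claw": 80},
])

```text
time_s: 12.95
tcp_pos: [0.4624, -0.262, 0.1904]
ee_rot: [[-0.0, -1.0, 0.0], [-1.0, 0.0, -0.0], [0.0, -0.0, -1.0]]
wrist_force: [0.4, 0.7, 0.7]
gripper_width: 0.919
gripper_force: 0.0
```

```bash
python3 w.py - .4565,-.338,.064,.08,.04 .4565,-.338,.014,.026,.08
```

```text
t 12.95 tcp [ 0.4624 -0.262   0.1904] z [ 3.e-04 -1.e-04 -1.e+00] x [-4.e-04 -1.e+00  1.e-04] F [0.4 0.7 0.7] grip 0.9189841271813707 0.0
cam rel [ 0.065 -0.001 -0.188] [-0.24  0.    0.97] 276.2172978295366
.4565,-.338,.064,.08,.04 circle [ 0.4563 -0.3384] dia 0.0383 n 952 z [0.0652 0.0696 0.071 ]
.4565,-.338,.014,.026,.08 circle [ 0.4563 -0.3383] dia 0.124 n 6822 z [0.0184 0.0198 0.0211]
```

Medium confirmed (124 mm) at (0.4563, -0.3384).

Request:
play_rows([
  {"dx": 36.5,"dy": 3,"dz": 0,"ax": 0,"ay": 0,"az": 0,"claw": 80},
  {"dx": 40,"dy": 3,"dz": 0,"ax": 0,"ay": 0,"az": 0,"claw": 80},
  {"dx": 0,"dy": 0,"dz": 34,"ax": 0,"ay": 0,"az": 0,"claw": 80},
  {"dx": 0,"dy": 0,"dz": 40,"ax": 0,"ay": 0,"az": 0,"claw": 80},
  {"dx": 0,"dy": 0,"dz": 40,"ax": 0,"ay": 0,"az": 0,"claw": 80},
  {"dx": 0,"dy": 0,"dz": 30,"ax": 0,"ay": 0,"az": 0,"claw": 80},
  {"dx": 0,"dy": 0,"dz": 25,"ax": 0,"ay": 0,"az": 0,"claw": 80},
  {"dx": 0,"dy": 0,"dz": 15,"ax": 0,"ay": 0,"az": 0,"claw": 80},
  {"dx": 0,"dy": 0,"dz": 0,"ax": 0,"ay": 0,"az": 0,"claw": 60},
  {"dx": 0,"dy": 0,"dz": 0,"ax": 0,"ay": 0,"az": 0,"claw": 30},
  {"dx": 0,"dy": 0,"dz": 0,"ax": 0,"ay": 0,"az": 0,"claw": 30},
  {"dx": 0,"dy": 0,"dz": 0,"ax": 0,"ay": 0,"az": 0,"claw": 30},
  {"dx": 0,"dy": 0,"dz": 0,"ax": 0,"ay": 0,"az": 0,"claw": 30},
  {"dx": 0,"dy": 0,"dz": 0,"ax": 0,"ay": 0,"az": 0,"claw": 30},
  {"dx": 0,"dy": 0,"dz": 0,"ax": 0,"ay": 0,"az": 0,"claw": 30},
  {"dx": 0,"dy": 0,"dz": 0,"ax": 0,"ay": 0,"az": 0,"claw": 30},
  {"dx": 0,"dy": 0,"dz": 0,"ax": 0,"ay": 0,"az": 0,"claw": 30},
])

```text
time_s: 14.7
tcp_pos: [0.4562, -0.3384, 0.007]
ee_rot: [[0.0, -1.0, 0.001], [-1.0, -0.0, -0.0], [0.0, -0.001, -1.0]]
wrist_force: [-0.2, 2.5, 4.9]
gripper_width: 0.456
gripper_force: 30.0
```

Request:
play_rows([
  {"dx": 0,"dy": 0,"dz": -10,"ax": 0,"ay": 0,"az": 0,"claw": 30},
  {"dx": 0,"dy": 0,"dz": -25,"ax": 0,"ay": 0,"az": 0,"claw": 30},
  {"dx": 0,"dy": 0,"dz": -35,"ax": 0,"ay": 0,"az": 0,"claw": 30},
  {"dx": 0,"dy": 0,"dz": -35,"ax": 0,"ay": 0,"az": 0,"claw": 30},
  {"dx": 0,"dy": 0,"dz": -35,"ax": 0,"ay": 0,"az": 0,"claw": 30},
  {"dx": 0,"dy": 0,"dz": -20,"ax": 0,"ay": 0,"az": 0,"claw": 30},
  {"dx": -11,"dy": -9,"dz": -10,"ax": 0,"ay": 0,"az": 0,"claw": 30},
  {"dx": -30,"dy": -26,"dz": 0,"ax": 0,"ay": 0,"az": 0,"claw": 30},
  {"dx": -35,"dy": -30,"dz": 0,"ax": 0,"ay": 0,"az": 0,"claw": 30},
  {"dx": -35,"dy": -30,"dz": 0,"ax": 0,"ay": 0,"az": 0,"claw": 30},
  {"dx": -25,"dy": -22,"dz": 0,"ax": 0,"ay": 0,"az": 0,"claw": 30},
  {"dx": -15,"dy": -12.5,"dz": 0,"ax": 0,"ay": 0,"az": 0,"claw": 30},
  {"dx": 0,"dy": 0,"dz": 0,"ax": 0,"ay": 0,"az": 0,"claw": 30},
  {"dx": 0,"dy": 0,"dz": 0,"ax": 0,"ay": 0,"az": 0,"claw": 30},
  {"dx": 0,"dy": 0,"dz": 0,"ax": 0,"ay": 0,"az": 0,"claw": 30},
])

```text
time_s: 16.2
tcp_pos: [0.5844, -0.1878, 0.1759]
ee_rot: [[-0.001, -1.0, -0.002], [-1.0, 0.001, 0.0], [-0.0, 0.002, -1.0]]
wrist_force: [0.1, 0.7, -3.1]
gripper_width: 0.457
gripper_force: 30.0
```

```bash
cat > held.py <<'E'
from h import *
s=sense();x,y,z=s['tcp_pos'];print(s['tcp_pos'],np.round(s['wrist_force'],1),s['gripper_width'])
for n in ('scene','side'):
    c=capture(n);w=world(c);f=c['frame'].astype(int)
    def circ(zt,col=True):
        m=(c['range_z']>0)&(abs(w[...,2]-zt)<.007)&(np.hypot(w[...,0]-x,w[...,1]-y)<.1)&(f[...,2]-f[...,0]>20)
        q=w[m]
        if len(q)<9: return 'none'
        ctr,r=cv2.minEnclosingCircle(q[:,:2].astype(np.float32));return np.round(ctr,4),round(2*r,4),np.median(q[:,2]).round(4)
    import sys
    print(n,*[circ(float(a) if a!='h' else z+.014) for a in sys.argv[1:]])
E
python3 held.py h .06
```

```text
[ 0.58437275 -0.18782638  0.17586556] [ 0.1  0.7 -3.1] 0.45716605334357274
scene (array([ 0.5884, -0.1911]), 0.1256, np.float64(0.1892)) (array([ 0.5893, -0.1926]), 0.1633, np.float64(0.0604))
side (array([ 0.5819, -0.1895]), 0.1262, np.float64(0.1901)) (array([ 0.5831, -0.1878]), 0.1629, np.float64(0.0612))
```

Request:
play_rows([
  {"dx": 0,"dy": -1,"dz": 15,"ax": 0,"ay": 0,"az": 0,"claw": 30},
  {"dx": 0,"dy": 0,"dz": 20,"ax": 0,"ay": 0,"az": 0,"claw": 30},
  {"dx": 0,"dy": 0,"dz": 13,"ax": 0,"ay": 0,"az": 0,"claw": 30},
  {"dx": 0,"dy": 0,"dz": 5,"ax": 0,"ay": 0,"az": 0,"claw": 30},
  {"dx": 0,"dy": 0,"dz": 4,"ax": 0,"ay": 0,"az": 0,"claw": 30},
  {"dx": 0,"dy": 0,"dz": 3,"ax": 0,"ay": 0,"az": 0,"claw": 30},
  {"dx": 0,"dy": 0,"dz": 3,"ax": 0,"ay": 0,"az": 0,"claw": 30},
  {"dx": 0,"dy": 0,"dz": 2,"ax": 0,"ay": 0,"az": 0,"claw": 30},
  {"dx": 0,"dy": 0,"dz": 2,"ax": 0,"ay": 0,"az": 0,"claw": 30},
  {"dx": 0,"dy": 0,"dz": 1,"ax": 0,"ay": 0,"az": 0,"claw": 30},
  {"dx": 0,"dy": 0,"dz": 0,"ax": 0,"ay": 0,"az": 0,"claw": 30},
  {"dx": 0,"dy": 0,"dz": 0,"ax": 0,"ay": 0,"az": 0,"claw": 30},
])

```text
time_s: 17.5
tcp_pos: [0.5865, -0.1873, 0.1084]
ee_rot: [[0.0, -1.0, 0.0], [-1.0, -0.0, -0.0], [0.0, -0.0, -1.0]]
wrist_force: [-0.2, 0.5, -4.0]
gripper_width: 0.451
gripper_force: 30.0
```

Request:
play_rows([
  {"dx": 0,"dy": 0.5,"dz": 1,"ax": 0,"ay": 0,"az": 0,"claw": 30},
  {"dx": 0,"dy": 0,"dz": 1,"ax": 0,"ay": 0,"az": 0,"claw": 30},
  {"dx": 0,"dy": 0,"dz": 0,"ax": 0,"ay": 0,"az": 0,"claw": 30},
  {"dx": 0,"dy": 0,"dz": 0,"ax": 0,"ay": 0,"az": 0,"claw": 30},
])

```text
time_s: 17.9
tcp_pos: [0.5861, -0.1874, 0.107]
ee_rot: [[0.0, -1.0, 0.001], [-1.0, -0.0, -0.0], [0.0, -0.001, -1.0]]
wrist_force: [0.0, 0.4, 1.3]
gripper_width: 0.451
gripper_force: 30.0
```

```bash
python3 held.py h .06
```

```text
[ 0.58613142 -0.18736438  0.10698452] [0.  0.4 1.3] 0.45054278673465387
scene (array([ 0.5906, -0.1904]), 0.1258, np.float64(0.1202)) (array([ 0.5899, -0.1919]), 0.1603, np.float64(0.0604))
side (array([ 0.5832, -0.1879]), 0.1265, np.float64(0.1211)) (array([ 0.5821, -0.1886]), 0.161, np.float64(0.0611))
```

The medium tier is seated: its board top is 60 mm above the large one's and contact force shows. Release, rise and check.

Request:
play_rows([
  {"dx": 0,"dy": 0,"dz": 0,"ax": 0,"ay": 0,"az": 0,"claw": 42},
  {"dx": 0,"dy": 0,"dz": 0,"ax": 0,"ay": 0,"az": 0,"claw": 50},
  {"dx": 0,"dy": 0,"dz": 0,"ax": 0,"ay": 0,"az": 0,"claw": 80},
  {"dx": 0,"dy": 0,"dz": 0,"ax": 0,"ay": 0,"az": 0,"claw": 80},
  {"dx": 0,"dy": 0,"dz": 0,"ax": 0,"ay": 0,"az": 0,"claw": 80},
  {"dx": 0,"dy": 0,"dz": 0,"ax": 0,"ay": 0,"az": 0,"claw": 80},
  {"dx": 0,"dy": 0,"dz": 0,"ax": 0,"ay": 0,"az": 0,"claw": 80},
  {"dx": 0,"dy": 0,"dz": -10,"ax": 0,"ay": 0,"az": 0,"claw": 80},
  {"dx": 0,"dy": 0,"dz": -25,"ax": 0,"ay": 0,"az": 0,"claw": 80},
  {"dx": 0,"dy": 0,"dz": -35,"ax": 0,"ay": 0,"az": 0,"claw": 80},
  {"dx": 0,"dy": 0,"dz": -35,"ax": 0,"ay": 0,"az": 0,"claw": 80},
  {"dx": -30,"dy": 0,"dz": -5,"ax": 0,"ay": 0,"az": 0,"claw": 80},
  {"dx": -40,"dy": 0,"dz": 0,"ax": 0,"ay": 0,"az": 0,"claw": 80},
  {"dx": 0,"dy": 0,"dz": 0,"ax": 0,"ay": 0,"az": 0,"claw": 80},
  {"dx": 0,"dy": 0,"dz": 0,"ax": 0,"ay": 0,"az": 0,"claw": 80},
  {"dx": 0,"dy": 0,"dz": 0,"ax": 0,"ay": 0,"az": 0,"claw": 80},
])

```text
time_s: 19.6
tcp_pos: [0.5859, -0.1177, 0.2166]
ee_rot: [[-0.0, -1.0, 0.0], [-1.0, 0.0, -0.0], [0.0, -0.0, -1.0]]
wrist_force: [0.6, -0.2, 0.5]
gripper_width: 0.919
gripper_force: 0.0
```

```bash
python3 w.py - .585,-.187,.164,.18,.04 .585,-.187,.114,.128,.1 .585,-.187,.054,.068,.1
```

```text
t 19.6 tcp [ 0.5859 -0.1177  0.2166] z [ 2.e-04 -3.e-04 -1.e+00] x [-2.e-04 -1.e+00  3.e-04] F [ 0.6 -0.2  0.5] grip 0.9188073042309874 0.0
cam rel [ 0.065 -0.001 -0.188] [-0.24  0.    0.97] 276.2172978295366
.585,-.187,.164,.18,.04 circle [ 0.5861 -0.1873] dia 0.0381 n 1590 z [0.1651 0.1696 0.1709]
.585,-.187,.114,.128,.1 circle [ 0.5863 -0.1873] dia 0.1241 n 10558 z [0.1185 0.1198 0.121 ]
.585,-.187,.054,.068,.1 circle [ 0.5854 -0.1875] dia 0.1603 n 1686 z [0.0578 0.0596 0.061 ]
```

Request:
play_rows([
  {"dx": -30,"dy": 13,"dz": 0,"ax": 0,"ay": 0,"az": 0,"claw": 80},
  {"dx": -40,"dy": 16,"dz": 0,"ax": 0,"ay": 0,"az": 0,"claw": 80},
  {"dx": -40,"dy": 16,"dz": 0,"ax": 0,"ay": 0,"az": 0,"claw": 80},
  {"dx": -40,"dy": 16,"dz": 0,"ax": 0,"ay": 0,"az": 0,"claw": 80},
  {"dx": -30,"dy": 15,"dz": 0,"ax": 0,"ay": 0,"az": 0,"claw": 80},
  {"dx": 0,"dy": 0,"dz": 10,"ax": 0,"ay": 0,"az": 0,"claw": 80},
  {"dx": 0,"dy": 0,"dz": 10,"ax": 0,"ay": 0,"az": 0,"claw": 80},
  {"dx": 0,"dy": 0,"dz": 0,"ax": 0,"ay": 0,"az": 0,"claw": 80},
  {"dx": 0,"dy": 0,"dz": 0,"ax": 0,"ay": 0,"az": 0,"claw": 80},
  {"dx": 0,"dy": 0,"dz": 0,"ax": 0,"ay": 0,"az": 0,"claw": 80},
])

```text
time_s: 20.65
tcp_pos: [0.5105, 0.0618, 0.1964]
ee_rot: [[-0.002, -1.0, 0.0], [-1.0, 0.002, -0.0], [0.0, -0.0, -1.0]]
wrist_force: [0.2, 0.5, -0.4]
gripper_width: 0.921
gripper_force: 0.0
```

```bash
python3 w.py - .51,-.008,.064,.08,.04 .51,-.008,.014,.026,.06
```

```text
t 20.65 tcp [0.5105 0.0618 0.1964] z [ 1.e-04 -3.e-04 -1.e+00] x [-1.7e-03 -1.0e+00  3.0e-04] F [ 0.2  0.5 -0.4] grip 0.9212230950907954 0.0
cam rel [ 0.065 -0.001 -0.188] [-0.24  0.    0.97] 276.2172978295366
.51,-.008,.064,.08,.04 circle [ 0.5093 -0.0063] dia 0.038 n 892 z [0.0653 0.0696 0.071 ]
.51,-.008,.014,.026,.06 circle [ 0.5092 -0.0064] dia 0.09 n 2940 z [0.0183 0.0198 0.0211]
```

The medium tier is seated and centred (post top 0.170). The small tier is at (0.5093, -0.0063).

Request:
play_rows([
  {"dx": 34,"dy": 1.2,"dz": 0,"ax": 0,"ay": 0,"az": 0,"claw": 80},
  {"dx": 34,"dy": 0,"dz": 0,"ax": 0,"ay": 0,"az": 0,"claw": 80},
  {"dx": 0,"dy": 0,"dz": 39,"ax": 0,"ay": 0,"az": 0,"claw": 80},
  {"dx": 0,"dy": 0,"dz": 40,"ax": 0,"ay": 0,"az": 0,"claw": 80},
  {"dx": 0,"dy": 0,"dz": 40,"ax": 0,"ay": 0,"az": 0,"claw": 80},
  {"dx": 0,"dy": 0,"dz": 30,"ax": 0,"ay": 0,"az": 0,"claw": 80},
  {"dx": 0,"dy": 0,"dz": 25,"ax": 0,"ay": 0,"az": 0,"claw": 80},
  {"dx": 0,"dy": 0,"dz": 15,"ax": 0,"ay": 0,"az": 0,"claw": 80},
  {"dx": 0,"dy": 0,"dz": 0,"ax": 0,"ay": 0,"az": 0,"claw": 60},
  {"dx": 0,"dy": 0,"dz": 0,"ax": 0,"ay": 0,"az": 0,"claw": 30},
  {"dx": 0,"dy": 0,"dz": 0,"ax": 0,"ay": 0,"az": 0,"claw": 30},
  {"dx": 0,"dy": 0,"dz": 0,"ax": 0,"ay": 0,"az": 0,"claw": 30},
  {"dx": 0,"dy": 0,"dz": 0,"ax": 0,"ay": 0,"az": 0,"claw": 30},
  {"dx": 0,"dy": 0,"dz": 0,"ax": 0,"ay": 0,"az": 0,"claw": 30},
  {"dx": 0,"dy": 0,"dz": 0,"ax": 0,"ay": 0,"az": 0,"claw": 30},
  {"dx": 0,"dy": 0,"dz": 0,"ax": 0,"ay": 0,"az": 0,"claw": 30},
  {"dx": 0,"dy": 0,"dz": 0,"ax": 0,"ay": 0,"az": 0,"claw": 30},
])

```text
time_s: 22.4
tcp_pos: [0.5091, -0.0052, 0.0079]
ee_rot: [[0.0, -1.0, 0.001], [-1.0, -0.0, 0.0], [-0.0, -0.001, -1.0]]
wrist_force: [-1.4, -0.5, 5.3]
gripper_width: 0.45
gripper_force: 30.0
```

Request:
play_rows([
  {"dx": 0,"dy": 0,"dz": -10,"ax": 0,"ay": 0,"az": 0,"claw": 30},
  {"dx": 0,"dy": 0,"dz": -25,"ax": 0,"ay": 0,"az": 0,"claw": 30},
  {"dx": 0,"dy": 0,"dz": -35,"ax": 0,"ay": 0,"az": 0,"claw": 30},
  {"dx": 0,"dy": 0,"dz": -40,"ax": 0,"ay": 0,"az": 0,"claw": 30},
  {"dx": 0,"dy": 0,"dz": -40,"ax": 0,"ay": 0,"az": 0,"claw": 30},
  {"dx": 0,"dy": 0,"dz": -40,"ax": 0,"ay": 0,"az": 0,"claw": 30},
  {"dx": 0,"dy": 0,"dz": -30,"ax": 0,"ay": 0,"az": 0,"claw": 30},
  {"dx": 11,"dy": -5,"dz": -15,"ax": 0,"ay": 0,"az": 0,"claw": 30},
  {"dx": 30,"dy": -12,"dz": 0,"ax": 0,"ay": 0,"az": 0,"claw": 30},
  {"dx": 40,"dy": -17,"dz": 0,"ax": 0,"ay": 0,"az": 0,"claw": 30},
  {"dx": 40,"dy": -17,"dz": 0,"ax": 0,"ay": 0,"az": 0,"claw": 30},
  {"dx": 35,"dy": -15,"dz": 0,"ax": 0,"ay": 0,"az": 0,"claw": 30},
  {"dx": 25,"dy": -11,"dz": 0,"ax": 0,"ay": 0,"az": 0,"claw": 30},
  {"dx": 0,"dy": 0,"dz": 0,"ax": 0,"ay": 0,"az": 0,"claw": 30},
  {"dx": 0,"dy": 0,"dz": 0,"ax": 0,"ay": 0,"az": 0,"claw": 30},
  {"dx": 0,"dy": 0,"dz": 0,"ax": 0,"ay": 0,"az": 0,"claw": 30},
])

```text
time_s: 24.0
tcp_pos: [0.585, -0.1855, 0.242]
ee_rot: [[0.0, -1.0, -0.001], [-1.0, -0.0, 0.001], [-0.001, 0.001, -1.0]]
wrist_force: [-0.2, 0.6, -2.7]
gripper_width: 0.456
gripper_force: 30.0
```

```bash
python3 held.py h .12 .06
```

```text
[ 0.58504015 -0.18551997  0.24198383] [-0.2  0.6 -2.7] 0.4559794323101483
scene (array([ 0.5895, -0.1909]), 0.0903, np.float64(0.2543)) (array([ 0.5895, -0.1915]), 0.1259, np.float64(0.1203)) (array([ 0.5908, -0.1918]), 0.1605, np.float64(0.0603))
side (array([ 0.5811, -0.1881]), 0.0895, np.float64(0.2553)) (array([ 0.5846, -0.1883]), 0.1298, np.float64(0.121)) (array([ 0.5812, -0.1877]), 0.1647, np.float64(0.0611))
```

Request:
play_rows([
  {"dx": 0.5,"dy": -1,"dz": 15,"ax": 0,"ay": 0,"az": 0,"claw": 30},
  {"dx": 0,"dy": 0,"dz": 22,"ax": 0,"ay": 0,"az": 0,"claw": 30},
  {"dx": 0,"dy": 0,"dz": 15,"ax": 0,"ay": 0,"az": 0,"claw": 30},
  {"dx": 0,"dy": 0,"dz": 5,"ax": 0,"ay": 0,"az": 0,"claw": 30},
  {"dx": 0,"dy": 0,"dz": 4,"ax": 0,"ay": 0,"az": 0,"claw": 30},
  {"dx": 0,"dy": 0,"dz": 3,"ax": 0,"ay": 0,"az": 0,"claw": 30},
  {"dx": 0,"dy": 0,"dz": 3,"ax": 0,"ay": 0,"az": 0,"claw": 30},
  {"dx": 0,"dy": 0,"dz": 2,"ax": 0,"ay": 0,"az": 0,"claw": 30},
  {"dx": 0,"dy": 0,"dz": 2,"ax": 0,"ay": 0,"az": 0,"claw": 30},
  {"dx": 0,"dy": 0,"dz": 1,"ax": 0,"ay": 0,"az": 0,"claw": 30},
  {"dx": 0,"dy": 0,"dz": 0,"ax": 0,"ay": 0,"az": 0,"claw": 30},
  {"dx": 0,"dy": 0,"dz": 0,"ax": 0,"ay": 0,"az": 0,"claw": 30},
])

```text
time_s: 25.3
tcp_pos: [0.5868, -0.1868, 0.1704]
ee_rot: [[-0.0, -1.0, 0.0], [-1.0, 0.0, -0.0], [0.0, -0.0, -1.0]]
wrist_force: [-0.7, 0.4, -2.4]
gripper_width: 0.456
gripper_force: 30.0
```

```bash
python3 held.py h .12 .06
```

```text
[ 0.58679998 -0.18681016  0.17044673] [-0.7  0.4 -2.4] 0.4557035857169136
scene (array([ 0.5913, -0.1933]), 0.0929, np.float64(0.1828)) (array([ 0.5906, -0.1911]), 0.1258, np.float64(0.1202)) (array([ 0.5901, -0.1914]), 0.1593, np.float64(0.0603))
side (array([ 0.5831, -0.1897]), 0.0933, np.float64(0.1836)) (array([ 0.5818, -0.1882]), 0.1259, np.float64(0.1211)) (array([ 0.5816, -0.1875]), 0.1611, np.float64(0.0611))
```

Request:
play_rows([
  {"dx": -1,"dy": 0.5,"dz": 1,"ax": 0,"ay": 0,"az": 0,"claw": 30},
  {"dx": 0,"dy": 0,"dz": 1,"ax": 0,"ay": 0,"az": 0,"claw": 30},
  {"dx": 0,"dy": 0,"dz": 0.7,"ax": 0,"ay": 0,"az": 0,"claw": 30},
  {"dx": 0,"dy": 0,"dz": 0,"ax": 0,"ay": 0,"az": 0,"claw": 30},
  {"dx": 0,"dy": 0,"dz": 0,"ax": 0,"ay": 0,"az": 0,"claw": 30},
])

```text
time_s: 25.9
tcp_pos: [0.5863, -0.1858, 0.1679]
ee_rot: [[0.0, -1.0, 0.0], [-1.0, -0.0, -0.0], [0.0, -0.0, -1.0]]
wrist_force: [-0.3, 0.4, -1.1]
gripper_width: 0.451
gripper_force: 30.0
```

```bash
python3 held.py h .12 .06
```

```text
[ 0.58633097 -0.18582205  0.16794599] [-0.3  0.4 -1.1] 0.4508097417476034
scene (array([ 0.5895, -0.1923]), 0.0935, np.float64(0.1802)) (array([ 0.5915, -0.1912]), 0.1244, np.float64(0.1203)) (array([ 0.5903, -0.1916]), 0.1601, np.float64(0.0603))
side (array([ 0.5829, -0.188 ]), 0.0909, np.float64(0.1811)) (array([ 0.5833, -0.1877]), 0.1256, np.float64(0.1211)) (array([ 0.5823, -0.1886]), 0.1611, np.float64(0.0611))
```

Seated: board tops are 60 mm apart. Release, rise and check.

Request:
play_rows([
  {"dx": 0,"dy": 0,"dz": 0.3,"ax": 0,"ay": 0,"az": 0,"claw": 42},
  {"dx": 0,"dy": 0,"dz": 0,"ax": 0,"ay": 0,"az": 0,"claw": 50},
  {"dx": 0,"dy": 0,"dz": 0,"ax": 0,"ay": 0,"az": 0,"claw": 80},
  {"dx": 0,"dy": 0,"dz": 0,"ax": 0,"ay": 0,"az": 0,"claw": 80},
  {"dx": 0,"dy": 0,"dz": 0,"ax": 0,"ay": 0,"az": 0,"claw": 80},
  {"dx": 0,"dy": 0,"dz": 0,"ax": 0,"ay": 0,"az": 0,"claw": 80},
  {"dx": 0,"dy": 0,"dz": 0,"ax": 0,"ay": 0,"az": 0,"claw": 80},
  {"dx": 0,"dy": 0,"dz": -10,"ax": 0,"ay": 0,"az": 0,"claw": 80},
  {"dx": 0,"dy": 0,"dz": -25,"ax": 0,"ay": 0,"az": 0,"claw": 80},
  {"dx": 0,"dy": 0,"dz": -35,"ax": 0,"ay": 0,"az": 0,"claw": 80},
  {"dx": 0,"dy": 0,"dz": -35,"ax": 0,"ay": 0,"az": 0,"claw": 80},
  {"dx": -30,"dy": 0,"dz": -5,"ax": 0,"ay": 0,"az": 0,"claw": 80},
  {"dx": -40,"dy": 0,"dz": 0,"ax": 0,"ay": 0,"az": 0,"claw": 80},
  {"dx": 0,"dy": 0,"dz": 0,"ax": 0,"ay": 0,"az": 0,"claw": 80},
  {"dx": 0,"dy": 0,"dz": 0,"ax": 0,"ay": 0,"az": 0,"claw": 80},
  {"dx": 0,"dy": 0,"dz": 0,"ax": 0,"ay": 0,"az": 0,"claw": 80},
])

```text
time_s: 27.6
tcp_pos: [0.5862, -0.1163, 0.2777]
ee_rot: [[-0.0, -1.0, 0.0], [-1.0, 0.0, -0.0], [0.0, -0.0, -1.0]]
wrist_force: [-0.1, -0.4, -0.6]
gripper_width: 0.918
gripper_force: 0.0
```

```bash
python3 w.py - .585,-.187,.224,.24,.04 .585,-.187,.174,.188,.1 .585,-.187,.114,.128,.1
```

```text
t 27.6 tcp [ 0.5862 -0.1163  0.2777] z [ 2.e-04 -3.e-04 -1.e+00] x [-3.e-04 -1.e+00  3.e-04] F [-0.1 -0.4 -0.6] grip 0.9184015013606867 0.0
cam rel [ 0.065 -0.001 -0.188] [-0.24  0.    0.97] 276.2172978295366
.585,-.187,.224,.24,.04 circle [ 0.5865 -0.1866] dia 0.0384 n 1588 z [0.2251 0.2296 0.2309]
.585,-.187,.174,.188,.1 circle [ 0.5865 -0.1869] dia 0.0901 n 4689 z [0.1784 0.1798 0.181 ]
.585,-.187,.114,.128,.1 circle [ 0.5862 -0.1874] dia 0.1241 n 1940 z [0.118  0.1197 0.121 ]
```

Request:
play_rows([
  {"dx": -30,"dy": 0,"dz": 0,"ax": 0,"ay": 0,"az": 0,"claw": 80},
  {"dx": -40,"dy": 0,"dz": 0,"ax": 0,"ay": 0,"az": 0,"claw": 80},
  {"dx": -40,"dy": 0,"dz": 0,"ax": 0,"ay": 0,"az": 0,"claw": 80},
  {"dx": -40,"dy": 0,"dz": 0,"ax": 0,"ay": 0,"az": 0,"claw": 80},
  {"dx": -40,"dy": 0,"dz": 0,"ax": 0,"ay": 0,"az": 0,"claw": 80},
  {"dx": -40,"dy": 0,"dz": 0,"ax": 0,"ay": 0,"az": 0,"claw": 80},
  {"dx": -40,"dy": 0,"dz": 0,"ax": 0,"ay": 0,"az": 0,"claw": 80},
  {"dx": -40,"dy": -5,"dz": 20,"ax": 0,"ay": 0,"az": 0,"claw": 80},
  {"dx": -40,"dy": -5,"dz": 30,"ax": 0,"ay": 0,"az": 0,"claw": 80},
  {"dx": -35,"dy": 0,"dz": 30,"ax": 0,"ay": 0,"az": 0,"claw": 80},
  {"dx": 0,"dy": 0,"dz": 0,"ax": 0,"ay": 0,"az": 0,"claw": 80},
  {"dx": 0,"dy": 0,"dz": 0,"ax": 0,"ay": 0,"az": 0,"claw": 80},
  {"dx": 0,"dy": 0,"dz": 0,"ax": 0,"ay": 0,"az": 0,"claw": 80},
])

```text
time_s: 28.95
tcp_pos: [0.5973, 0.268, 0.1988]
ee_rot: [[-0.001, -1.0, 0.002], [-1.0, 0.001, 0.001], [-0.001, -0.002, -1.0]]
wrist_force: [0.0, 0.2, 0.6]
gripper_width: 0.92
gripper_force: 0.0
```

```bash
python3 w.py - .5975,.198,.048,.065,.03 .5975,.198,.026,.065,.03 .5975,.198,.006,.016,.045
```

```text
t 28.95 tcp [0.5973 0.268  0.1988] z [ 2.e-03  5.e-04 -1.e+00] x [-1.2e-03 -1.0e+00 -5.0e-04] F [0.  0.2 0.6] grip 0.9198905905281914 0.0
cam rel [ 0.065 -0.001 -0.188] [-0.24  0.    0.97] 276.2172978295366
.5975,.198,.048,.065,.03 circle [0.5975 0.1983] dia 0.0299 n 521 z [0.052  0.0553 0.0569]
.5975,.198,.026,.065,.03 circle [0.5975 0.1983] dia 0.0299 n 521 z [0.052  0.0553 0.0569]
.5975,.198,.006,.016,.045 circle [0.5974 0.1982] dia 0.0601 n 609 z [0.0124 0.0144 0.0158]
```

The small tier is seated (post top 0.230, centre 0.5865, -0.1867). The finial is at (0.5975, 0.1983). I'll grip its knob at about 42 mm.

Request:
play_rows([
  {"dx": 35,"dy": -0.2,"dz": 0,"ax": 0,"ay": 0,"az": 0,"claw": 80},
  {"dx": 34.7,"dy": 0,"dz": 0,"ax": 0,"ay": 0,"az": 0,"claw": 80},
  {"dx": 0,"dy": 0,"dz": 40,"ax": 0,"ay": 0,"az": 0,"claw": 80},
  {"dx": 0,"dy": 0,"dz": 40,"ax": 0,"ay": 0,"az": 0,"claw": 80},
  {"dx": 0,"dy": 0,"dz": 40,"ax": 0,"ay": 0,"az": 0,"claw": 70},
  {"dx": 0,"dy": 0,"dz": 35,"ax": 0,"ay": 0,"az": 0,"claw": 70},
  {"dx": 0,"dy": 0,"dz": 25,"ax": 0,"ay": 0,"az": 0,"claw": 70},
  {"dx": 0,"dy": 0,"dz": 15,"ax": 0,"ay": 0,"az": 0,"claw": 70},
  {"dx": 0,"dy": 0,"dz": 8,"ax": 0,"ay": 0,"az": 0,"claw": 70},
  {"dx": 0,"dy": 0,"dz": 0,"ax": 0,"ay": 0,"az": 0,"claw": 50},
  {"dx": 0,"dy": 0,"dz": 0,"ax": 0,"ay": 0,"az": 0,"claw": 20},
  {"dx": 0,"dy": 0,"dz": 0,"ax": 0,"ay": 0,"az": 0,"claw": 20},
  {"dx": 0,"dy": 0,"dz": 0,"ax": 0,"ay": 0,"az": 0,"claw": 20},
  {"dx": 0,"dy": 0,"dz": 0,"ax": 0,"ay": 0,"az": 0,"claw": 20},
  {"dx": 0,"dy": 0,"dz": 0,"ax": 0,"ay": 0,"az": 0,"claw": 20},
  {"dx": 0,"dy": 0,"dz": 0,"ax": 0,"ay": 0,"az": 0,"claw": 20},
  {"dx": 0,"dy": 0,"dz": 0,"ax": 0,"ay": 0,"az": 0,"claw": 20},
  {"dx": 0,"dy": 0,"dz": 0,"ax": 0,"ay": 0,"az": 0,"claw": 20},
  {"dx": 0,"dy": 0,"dz": 0,"ax": 0,"ay": 0,"az": 0,"claw": 20},
])

```text
time_s: 30.9
tcp_pos: [0.5967, 0.1995, -0.0051]
ee_rot: [[0.0, -1.0, 0.001], [-1.0, -0.0, 0.0], [-0.0, -0.001, -1.0]]
wrist_force: [-0.4, 0.4, 3.3]
gripper_width: 0.33
gripper_force: 30.0
```

Request:
play_rows([
  {"dx": 0,"dy": 0,"dz": -10,"ax": 0,"ay": 0,"az": 0,"claw": 20},
  {"dx": 0,"dy": 0,"dz": -25,"ax": 0,"ay": 0,"az": 0,"claw": 20},
  {"dx": 0,"dy": 0,"dz": -40,"ax": 0,"ay": 0,"az": 0,"claw": 20},
  {"dx": 0,"dy": 0,"dz": -40,"ax": 0,"ay": 0,"az": 0,"claw": 20},
  {"dx": 0,"dy": 0,"dz": -40,"ax": 0,"ay": 0,"az": 0,"claw": 20},
  {"dx": 0,"dy": 0,"dz": -40,"ax": 0,"ay": 0,"az": 0,"claw": 20},
  {"dx": 0,"dy": 0,"dz": -40,"ax": 0,"ay": 0,"az": 0,"claw": 20},
  {"dx": 0,"dy": 0,"dz": -35,"ax": 0,"ay": 0,"az": 0,"claw": 20},
  {"dx": 0,"dy": 0,"dz": -20,"ax": 0,"ay": 0,"az": 0,"claw": 20},
  {"dx": 15,"dy": 1,"dz": -10,"ax": 0,"ay": 0,"az": 0,"claw": 20},
  {"dx": 35,"dy": 1,"dz": 0,"ax": 0,"ay": 0,"az": 0,"claw": 20},
  {"dx": 40,"dy": 1,"dz": 0,"ax": 0,"ay": 0,"az": 0,"claw": 20},
  {"dx": 40,"dy": 1,"dz": 0,"ax": 0,"ay": 0,"az": 0,"claw": 20},
  {"dx": 40,"dy": 1,"dz": 0,"ax": 0,"ay": 0,"az": 0,"claw": 20},
  {"dx": 40,"dy": 1,"dz": 0,"ax": 0,"ay": 0,"az": 0,"claw": 20},
  {"dx": 40,"dy": 1,"dz": 0,"ax": 0,"ay": 0,"az": 0,"claw": 20},
  {"dx": 40,"dy": 1,"dz": 0,"ax": 0,"ay": 0,"az": 0,"claw": 20},
  {"dx": 40,"dy": 1,"dz": 0,"ax": 0,"ay": 0,"az": 0,"claw": 20},
  {"dx": 35,"dy": 1,"dz": 0,"ax": 0,"ay": 0,"az": 0,"claw": 20},
  {"dx": 20,"dy": 0,"dz": 0,"ax": 0,"ay": 0,"az": 0,"claw": 20},
])

```text
time_s: 32.9
tcp_pos: [0.5845, -0.1887, 0.2931]
ee_rot: [[-0.003, -1.0, -0.004], [-1.0, 0.003, 0.0], [-0.0, 0.004, -1.0]]
wrist_force: [0.5, 0.3, -0.8]
gripper_width: 0.335
gripper_force: 30.0
```

Request:
play_rows([
  {"dx": 0,"dy": 0,"dz": 0,"ax": 0,"ay": 0,"az": 0,"claw": 20},
  {"dx": 0,"dy": 0,"dz": 0,"ax": 0,"ay": 0,"az": 0,"claw": 20},
  {"dx": 0,"dy": 0,"dz": 0,"ax": 0,"ay": 0,"az": 0,"claw": 20},
])

```text
time_s: 33.2
tcp_pos: [0.5859, -0.1851, 0.2939]
ee_rot: [[0.001, -1.0, -0.001], [-1.0, -0.001, 0.0], [-0.0, 0.001, -1.0]]
wrist_force: [0.2, -0.5, -0.6]
gripper_width: 0.334
gripper_force: 30.0
```

```bash
cat > fin.py <<'E'
from h import *
import sys
s=sense();x,y,z=s['tcp_pos'];print(s['tcp_pos'],np.round(s['wrist_force'],1),s['gripper_width'],s['gripper_force'])
u=z+.005
for n in ('scene','side'):
    c=capture(n);w=world(c);f=c['frame'].astype(int)
    r=np.hypot(w[...,0]-x,w[...,1]-y)
    q=w[(c['range_z']>0)&(w[...,2]>u-.004)&(w[...,2]<u+.012)&(r<.05)&(f.max(2)-f.min(2)<20)]
    if len(q)>6:
        ctr,d=cv2.minEnclosingCircle(q[:,:2].astype(np.float32));print(n,'foot',np.round(ctr,4),2*d,np.percentile(q[:,2],[2,98]),len(q))
    q=w[(c['range_z']>0)&(abs(w[...,2]-.18)<.007)&(r<.1)&(f[...,2]-f[...,0]>20)]
    ctr,d=cv2.minEnclosingCircle(q[:,:2].astype(np.float32));print(n,'small board',np.round(ctr,4),2*d)
    p=np.array(c['rotation']).T@(np.array([x,y,u])-c['xyz']);a=int(p[0]/p[2]*c['fx']+c['cx']);b=int(p[1]/p[2]*c['fy']+c['cy'])
    a=max(a,60);b=max(b,60);cv2.imwrite(f'pics/{sys.argv[1]}_{n}.png',cv2.resize(c['frame'][b-60:b+90,a-60:a+60],None,fx=3,fy=3))
E
python3 fin.py f1
```

```text
[ 0.58590886 -0.18512091  0.293943  ] [ 0.2 -0.5 -0.6] 0.3336410655818184 30.000236018677242
scene foot [ 0.5965 -0.1876] 0.056577350944280624 [0.30240556 0.31082323] 57
scene small board [ 0.5905 -0.1904] 0.09035073965787888
side foot [ 0.5808 -0.1881] 0.0594264380633831 [0.30028048 0.31047265] 114
side small board [ 0.5836 -0.1873] 0.09063076972961426
```

View pics/f1_side.png

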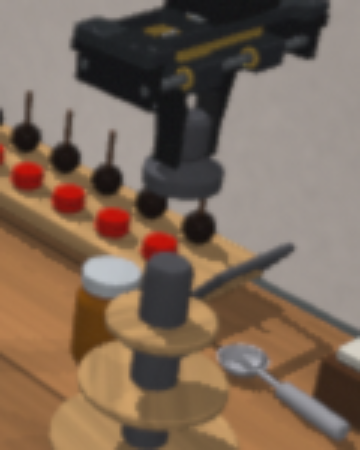

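The finial hangs level at (185,172), with the stacked post top below it at (167,265). Lowering.

Request:
play_rows([
  {"dx": 0.4,"dy": -0.5,"dz": 15,"ax": 0,"ay": 0,"az": 0,"claw": 20},
  {"dx": 0,"dy": 0,"dz": 25,"ax": 0,"ay": 0,"az": 0,"claw": 20},
  {"dx": 0,"dy": 0,"dz": 15,"ax": 0,"ay": 0,"az": 0,"claw": 20},
  {"dx": 0,"dy": 0,"dz": 7,"ax": 0,"ay": 0,"az": 0,"claw": 20},
  {"dx": 0,"dy": 0,"dz": 4,"ax": 0,"ay": 0,"az": 0,"claw": 20},
  {"dx": 0,"dy": 0,"dz": 3,"ax": 0,"ay": 0,"az": 0,"claw": 20},
  {"dx": 0,"dy": 0,"dz": 3,"ax": 0,"ay": 0,"az": 0,"claw": 20},
  {"dx": 0,"dy": 0,"dz": 2,"ax": 0,"ay": 0,"az": 0,"claw": 20},
  {"dx": 0,"dy": 0,"dz": 2,"ax": 0,"ay": 0,"az": 0,"claw": 20},
  {"dx": 0,"dy": 0,"dz": 1,"ax": 0,"ay": 0,"az": 0,"claw": 20},
  {"dx": 0,"dy": 0,"dz": 0,"ax": 0,"ay": 0,"az": 0,"claw": 20},
  {"dx": 0,"dy": 0,"dz": 0,"ax": 0,"ay": 0,"az": 0,"claw": 20},
])

```text
time_s: 34.5
tcp_pos: [0.587, -0.1861, 0.2176]
ee_rot: [[-0.0, -1.0, 0.0], [-1.0, 0.0, -0.0], [0.0, -0.0, -1.0]]
wrist_force: [-0.5, 0.1, -1.8]
gripper_width: 0.334
gripper_force: 30.0
```

```bash
python3 fin.py f2
```

```text
[ 0.58697715 -0.18612709  0.21762204] [-0.5  0.1 -1.8] 0.3339115252893109 30.000099290955404
scene foot [ 0.6007 -0.1896] 0.05506428703665733 [0.22363393 0.23447358] 66
scene small board [ 0.5907 -0.1911] 0.09048684686422348
side foot [ 0.5788 -0.1917] 0.056743375957012177 [0.22263736 0.23428807] 99
side small board [ 0.5825 -0.1874] 0.09121577441692352
```

Underside is at about 0.2226, so about 2.6 mm to go.

Request:
play_rows([
  {"dx": 0,"dy": 0,"dz": 1,"ax": 0,"ay": 0,"az": 0,"claw": 20},
  {"dx": 0,"dy": 0,"dz": 1,"ax": 0,"ay": 0,"az": 0,"claw": 20},
  {"dx": 0,"dy": 0,"dz": 0.6,"ax": 0,"ay": 0,"az": 0,"claw": 20},
  {"dx": 0,"dy": 0,"dz": 0,"ax": 0,"ay": 0,"az": 0,"claw": 20},
  {"dx": 0,"dy": 0,"dz": 0,"ax": 0,"ay": 0,"az": 0,"claw": 20},
])

```text
time_s: 35.1
tcp_pos: [0.5869, -0.1861, 0.2149]
ee_rot: [[0.0, -1.0, 0.0], [-1.0, -0.0, -0.0], [0.0, -0.0, -1.0]]
wrist_force: [0.5, 0.6, -1.8]
gripper_width: 0.333
gripper_force: 30.0
```

Request:
play_rows([
  {"dx": 0,"dy": 0,"dz": 0.5,"ax": 0,"ay": 0,"az": 0,"claw": 20},
  {"dx": 0,"dy": 0,"dz": 0.3,"ax": 0,"ay": 0,"az": 0,"claw": 20},
  {"dx": 0,"dy": 0,"dz": 0,"ax": 0,"ay": 0,"az": 0,"claw": 20},
  {"dx": 0,"dy": 0,"dz": 0,"ax": 0,"ay": 0,"az": 0,"claw": 20},
])

```text
time_s: 35.5
tcp_pos: [0.5872, -0.1862, 0.2149]
ee_rot: [[0.0, -1.0, 0.001], [-1.0, -0.0, -0.001], [0.001, -0.001, -1.0]]
wrist_force: [-0.2, 0.6, 3.0]
gripper_width: 0.333
gripper_force: 30.0
```

Contact force is up, so it's seated. Release and rise, then check from the wrist.

Request:
play_rows([
  {"dx": 0,"dy": 0,"dz": 0,"ax": 0,"ay": 0,"az": 0,"claw": 32},
  {"dx": 0,"dy": 0,"dz": 0,"ax": 0,"ay": 0,"az": 0,"claw": 40},
  {"dx": 0,"dy": 0,"dz": 0,"ax": 0,"ay": 0,"az": 0,"claw": 80},
  {"dx": 0,"dy": 0,"dz": 0,"ax": 0,"ay": 0,"az": 0,"claw": 80},
  {"dx": 0,"dy": 0,"dz": 0,"ax": 0,"ay": 0,"az": 0,"claw": 80},
  {"dx": 0,"dy": 0,"dz": 0,"ax": 0,"ay": 0,"az": 0,"claw": 80},
  {"dx": 0,"dy": 0,"dz": 0,"ax": 0,"ay": 0,"az": 0,"claw": 80},
  {"dx": 0,"dy": 0,"dz": 0,"ax": 0,"ay": 0,"az": 0,"claw": 80},
  {"dx": 0,"dy": 0,"dz": -10,"ax": 0,"ay": 0,"az": 0,"claw": 80},
  {"dx": 0,"dy": 0,"dz": -25,"ax": 0,"ay": 0,"az": 0,"claw": 80},
  {"dx": 0,"dy": 0,"dz": -35,"ax": 0,"ay": 0,"az": 0,"claw": 80},
  {"dx": 0,"dy": 0,"dz": -25,"ax": 0,"ay": 0,"az": 0,"claw": 80},
  {"dx": -30,"dy": 0,"dz": -10,"ax": 0,"ay": 0,"az": 0,"claw": 80},
  {"dx": -40,"dy": 0,"dz": 0,"ax": 0,"ay": 0,"az": 0,"claw": 80},
  {"dx": 0,"dy": 0,"dz": 0,"ax": 0,"ay": 0,"az": 0,"claw": 80},
  {"dx": 0,"dy": 0,"dz": 0,"ax": 0,"ay": 0,"az": 0,"claw": 80},
  {"dx": 0,"dy": 0,"dz": 0,"ax": 0,"ay": 0,"az": 0,"claw": 80},
])

```text
time_s: 37.2
tcp_pos: [0.5869, -0.1166, 0.3194]
ee_rot: [[-0.0, -1.0, 0.0], [-1.0, 0.0, -0.0], [0.0, -0.0, -1.0]]
wrist_force: [0.5, 0.3, -0.4]
gripper_width: 0.916
gripper_force: 0.0
```

```bash
python3 w.py - .5865,-.187,.266,.285,.04 .5865,-.187,.225,.24,.045 .5865,-.187,.174,.188,.1 .5865,-.187,.114,.128,.1
python3 - <<'E'
from h import *
c=capture('scene');cv2.imwrite('pics/end.png',c['frame'])
E
```

```text
t 37.2 tcp [ 0.5869 -0.1166  0.3194] z [ 2.e-04 -3.e-04 -1.e+00] x [-3.e-04 -1.e+00  3.e-04] F [ 0.5  0.3 -0.4] grip 0.9164795070930764 0.0
cam rel [ 0.065 -0.001 -0.188] [-0.24  0.    0.97] 276.2172978295366
.5865,-.187,.266,.285,.04 circle [ 0.5872 -0.1872] dia 0.0301 n 1064 z [0.2721 0.2752 0.2767]
.5865,-.187,.225,.24,.045 circle [ 0.5871 -0.1873] dia 0.0599 n 2051 z [0.2328 0.2356 0.239 ]
.5865,-.187,.174,.188,.1 circle [ 0.5864 -0.1869] dia 0.0901 n 1767 z [0.1781 0.1797 0.1809]
.5865,-.187,.114,.128,.1 circle [ 0.5862 -0.1874] dia 0.1243 n 1757 z [0.1181 0.1197 0.1211]
```

View pics/end.png

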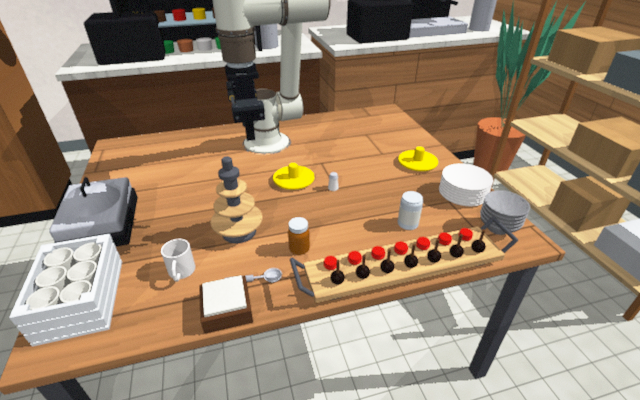

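The stand is complete at (235,200) and every layer sits at its height within 1 mm of the axis. Jar, tin, mug and salt are where they started, and pepper is hidden behind the stand. Handing in.

```bash
python3 -c "
from station import *
print(finish_job())"
```

```text
the job is handed in; nothing more can be done
None
```

The dessert stand is assembled on its base and handed in at about 37 s; the last camera check put all four parts at seated height within about 1 mm of the part below, with jar, tin, mug and salt unmoved and pepper out of view behind the stand, and the hand-in returned no verdict.

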